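# Turn weld-nut plates over in a flip nest and load the gauging carrier

## Robot

A 6-joint arm with a two-finger parallel gripper is mounted at the origin on the work surface; the furniture and walls round the work are solid. World frame = base frame: x ahead of the robot, y to its left, z up, the work surface at z = 0. Lengths are in mm, angles in rad, forces in N, time in s.
With the tool pointing down it reaches from about 400 to 925 mm from the base axis. Payload 12.5 kg.
Tool frame: the origin (TCP) lies on the mounting face of the last link; the fingertips stand 190 mm ahead of it and the grasp point (between the pads) lies 171 mm ahead of it; z points along the fingers, y is the line along which they close (so a half turn about z gives the same grasp; the last joint's range is limited). The gripper opens to 95 mm and grips with 3 to 60 N. Pads are 20 mm wide; open, the fingers measure 119 mm over their backs; the gripper's body (75 mm by 180 mm) begins 59 mm behind the grasp point.
Start: joints at [0.567, 0.491, 1.559, -0, 1.092, -0.106], TCP at [488.708, 389.602, 404.761] pointing down, gripper open.
Joint ranges: [-3.1, 3.1], [-0.84, 2.19], [0.05, 2.79], [-1.13, 4.28], [0.06, 2.93], [-2.69, 2.69]. Speed limits (rad/s): [2.22, 2.22, 2.79, 3.14, 3.14, 3.14].

## Interface

Orientations are given as [roll, pitch, yaw] about the fixed x, y, z axes, in that order (R = Rz(yaw) Ry(pitch) Rx(roll)).
In Python, from cell import * gives the robot as it stands.
- The arm moves only by the tool arm_command, never from a script. Its argument "rows" is a list that holds one entry, the list of rows, each a list of 7 numbers: the shift along the tool's x, y, z normalised to -1 to 1, where 1 is 0.15 m, then the turn, a rotation vector about the tool's x, y, z normalised to -1 to 1, where 1 is 360 degrees, then the opening, from -1 (shut) to 1 (fully open). A call has 1 to 10 rows; each row is the pose to reach, as a shift and turn from the pose commanded when the call began, along the tool's axes at that moment, turning the shorter way round; what a row does not reach only later rows make up. A row lasts 1/12 s, in which the tool goes at most 41.7 mm and 7.16 degrees, less where a joint would pass 70% of its speed; a pose out of reach is approached as far as the arm can. A call with a number of a shift or a turn outside -1 to 1 is refused whole. A call with a gripper value outside its range is refused whole. The fingers move at their own pace and stop on an object; the grip force is fixed at half the most. Time passes only in rows, so rows that repeat a pose let the fingers close. It gives the time, the measured TCP pose, the force, the opening and the grip force at its end, in the units of the state.
- state(): the state, without advancing time (a new reading comes with each control period).
- read_camera(name): name is "scene" or "top"; returns (picture, depth): 480x640x3 uint8, red, green, blue; 480x640 float32, mm along the optical axis (not along the pixel's ray), 0 where there is no reading.
- get_calibration(name): a dict with "camera_matrix" (3x3 intrinsics, pixels), "position" and "orientation" of the camera in the world. Camera axes: x right, y up, looking along -z (the intrinsics and any distortion apply to the point x, -y, -z); pixel columns grow to the right and rows downward; lengths in mm; the calibration is good to about 2 mm. A picture is of the moment at which its call begins. get_calibration takes no time and is no camera call.
- job_done(): hands the job in; it is judged then, once.
The state is a dict: "t": time; "joints": joint angles; "qvel": joint speeds; "tau": joint torques, N m; "eef_pos": TCP position; "tcp_rot": TCP orientation; "ft_force": force on the tool from outside, world axes, zero at the start; "moment": the same for the moment, N m; "opening": opening from 0.0 (shut) to 1.0 (fully open); "grip_force": force on a finger pad.
Only numpy, scipy, OpenCV 4.12 (cv2) and the standard library are available. Lean on these libraries where they do the work, as an engineer would, in place of code of your own. Each camera call takes 0.05 s, during which the arm holds its last target. There are 200 camera calls.

## Task

The nut plates on the bench lie nut up, but the thread gauge needs them nut down: swing the leaf of the flip nest fully open, lay every plate nut up and flat in a pocket of the leaf, and fold the leaf fully over to turn them all in one go. Then swing it back open and set each plate flat, nut down, between the pins of its own station on the gauging carrier, and finally shut the empty nest again. Leave the ring gauge, tally counter and oil bottle where they are.

Things in the scene. Friction and masses are not known exactly. Their poses are not given: they have to be found in the camera images.
- nut_plate_1: Weld-nut plate: bare steel, 44 (x) x 36 (y) x 6 mm, about 80 g, with a flange nut (flange 23 mm across, 12 mm high) welded on the middle of its +z face. Origin: centre of the flat face without the nut; z points to the nut side (up at the start, plate flat on the bench); x along the 44 mm. Plates look alike. It may be absent (None).
- nut_plate_2: Weld-nut plate: bare steel, 44 (x) x 36 (y) x 6 mm, about 80 g, with a flange nut (flange 23 mm across, 12 mm high) welded on the middle of its +z face. Origin: centre of the flat face without the nut; z points to the nut side (up at the start, plate flat on the bench); x along the 44 mm. Plates look alike. It may be absent (None).
- nut_plate_3: Weld-nut plate: bare steel, 44 (x) x 36 (y) x 6 mm, about 80 g, with a flange nut (flange 23 mm across, 12 mm high) welded on the middle of its +z face. Origin: centre of the flat face without the nut; z points to the nut side (up at the start, plate flat on the bench); x along the 44 mm. Plates look alike. It may be absent (None).
- leaf (a joint): Hinge of the flip nest's aluminium leaf, which carries three pockets. 0 = lying open flat on its rest pads on the robot's side, pockets up; grows as it swings up and over; pi (3.14) = folded fully shut, pockets down on the fixed rails. Starts shut or nearly so. Stiff friction hinge (0.25 N m): it stays where it is left.
- leaf_handle (a point): Middle of the leaf's grab bar: round black bar, 10 mm thick, 40 mm free length between its two arms, parallel to the hinge and 100 mm from it, in the hinge plane; 40 mm clear gap between bar and leaf. It travels a half circle about hinge_mid. The leaf can be driven by pinching it from above and letting it turn in the pads.
- hinge_mid (a point): Point on the hinge axis midway along it, 54 mm above the bench. Its y axis is the hinge axis; -x points to the open leaf's side (the robot's), +x to the fixed rails. The nest's base is 138 (x) x 160 (y) mm, top 18 mm above the bench, fixed to the bench; the whole nest may stand turned by some 20 degrees or so.
- leaf_pocket_1 (a point): Pocket 1 of 3 on the leaf, 46 mm apart along the hinge (y): where the origin of a plate lying in it nut up belongs; pocket floor, 51 mm above the bench when the leaf is open. The plate's 44 mm lies along x, across the hinge, its ends 3 mm over the leaf's edges; there a lane 29 mm wide is free down to 18 mm for a finger. 7 mm pins and a stop leave 2 mm play.
- leaf_pocket_2 (a point): Pocket 2 of 3 on the leaf, 46 mm apart along the hinge (y): where the origin of a plate lying in it nut up belongs; pocket floor, 51 mm above the bench when the leaf is open. The plate's 44 mm lies along x, across the hinge, its ends 3 mm over the leaf's edges; there a lane 29 mm wide is free down to 18 mm for a finger. 7 mm pins and a stop leave 2 mm play.
- leaf_pocket_3 (a point): Pocket 3 of 3 on the leaf, 46 mm apart along the hinge (y): where the origin of a plate lying in it nut up belongs; pocket floor, 51 mm above the bench when the leaf is open. The plate's 44 mm lies along x, across the hinge, its ends 3 mm over the leaf's edges; there a lane 29 mm wide is free down to 18 mm for a finger. 7 mm pins and a stop leave 2 mm play.
- nest_seat_1 (a point): Seat 1 of 3 on the fixed rails, facing leaf pocket 1; 36 mm from the hinge, on the rail tops, 48.5 mm above the bench. A turned plate lies here nut down, flat face up, so its origin is 6 mm above this point; the nut hangs between the rails. Both 36 mm wide ends stand 3 mm over the rails, with a lane 29 mm wide for a finger, free down to 18 mm above the bench.
- nest_seat_2 (a point): Seat 2 of 3 on the fixed rails, facing leaf pocket 2; 36 mm from the hinge, on the rail tops, 48.5 mm above the bench. A turned plate lies here nut down, flat face up, so its origin is 6 mm above this point; the nut hangs between the rails. Both 36 mm wide ends stand 3 mm over the rails, with a lane 29 mm wide for a finger, free down to 18 mm above the bench.
- nest_seat_3 (a point): Seat 3 of 3 on the fixed rails, facing leaf pocket 3; 36 mm from the hinge, on the rail tops, 48.5 mm above the bench. A turned plate lies here nut down, flat face up, so its origin is 6 mm above this point; the nut hangs between the rails. Both 36 mm wide ends stand 3 mm over the rails, with a lane 29 mm wide for a finger, free down to 18 mm above the bench.
- station_1 (a point): Station 1 of 3 on the gauging carrier (fixed blue plate 66 x 151 mm, two black rails along its y, stations 46 mm apart); centre of the station at rail-top height, 32 mm above the bench. Plate lies across the rails, 44 mm along x, nut down in the 27 mm channel, origin 6 mm above this point. Pins and end stops, 7 and 6 mm high, leave 2 to 2.5 mm play; finger lanes 29 mm wide at both ends.
- station_2 (a point): Station 2 of 3 on the gauging carrier (fixed blue plate 66 x 151 mm, two black rails along its y, stations 46 mm apart); centre of the station at rail-top height, 32 mm above the bench. Plate lies across the rails, 44 mm along x, nut down in the 27 mm channel, origin 6 mm above this point. Pins and end stops, 7 and 6 mm high, leave 2 to 2.5 mm play; finger lanes 29 mm wide at both ends.
- station_3 (a point): Station 3 of 3 on the gauging carrier (fixed blue plate 66 x 151 mm, two black rails along its y, stations 46 mm apart); centre of the station at rail-top height, 32 mm above the bench. Plate lies across the rails, 44 mm along x, nut down in the 27 mm channel, origin 6 mm above this point. Pins and end stops, 7 and 6 mm high, leave 2 to 2.5 mm play; finger lanes 29 mm wide at both ends.
- tally: Black tally counter, 45 x 60 x 41 mm, loose, standing on the bench; origin at its underside. Not to be disturbed.
- ring_gauge_b: Steel thread ring gauge, 38 mm across, 12 mm high, loose; origin at its underside. Not to be disturbed.
- oiler: White oil bottle with red nozzle, 54 mm across, 140 mm high, standing loose; origin at its underside. Not to be disturbed.

How it is judged (in metres and radians):
On the way, in this order (a step that is already met when the one before it is completed fails the run):
1. the leaf is swung open on its rests (value of joint leaf below 0.12 rad), for 0.2 s.
2. every plate lies flat, nut up, in a pocket of the open leaf (value of joint leaf below 0.15 rad and angle between each of nut_plate_1, nut_plate_2, nut_plate_3's own z axis and vertical below 0.12 rad and (distance between nut_plate_1 and leaf_pocket_1 below 0.008 m or distance between nut_plate_1 and leaf_pocket_2 below 0.008 m or distance between nut_plate_1 and leaf_pocket_3 below 0.008 m) and (distance between nut_plate_2 and leaf_pocket_1 below 0.008 m or distance between nut_plate_2 and leaf_pocket_2 below 0.008 m or distance between nut_plate_2 and leaf_pocket_3 below 0.008 m) and (distance between nut_plate_3 and leaf_pocket_1 below 0.008 m or distance between nut_plate_3 and leaf_pocket_2 below 0.008 m or distance between nut_plate_3 and leaf_pocket_3 below 0.008 m)), for 0.2 s.
3. the leaf is folded shut and every plate lies turned, nut down, in the nest's seats (value of joint leaf above 3.02 rad and angle between each of nut_plate_1, nut_plate_2, nut_plate_3's own z axis and vertical above 2.95 rad and (horizontal distance between nut_plate_1 and nest_seat_1 below 0.01 m or horizontal distance between nut_plate_1 and nest_seat_2 below 0.01 m or horizontal distance between nut_plate_1 and nest_seat_3 below 0.01 m) and (horizontal distance between nut_plate_2 and nest_seat_1 below 0.01 m or horizontal distance between nut_plate_2 and nest_seat_2 below 0.01 m or horizontal distance between nut_plate_2 and nest_seat_3 below 0.01 m) and (horizontal distance between nut_plate_3 and nest_seat_1 below 0.01 m or horizontal distance between nut_plate_3 and nest_seat_2 below 0.01 m or horizontal distance between nut_plate_3 and nest_seat_3 below 0.01 m)), for 0.2 s.
4. the leaf is swung open again (value of joint leaf below 0.3 rad), for 0.1 s.
At the end, for the whole second after the job is handed in: Every plate that is there lies still, flat and nut down on the carrier's rails, each within 7 mm of the centre of a station and seated (not on a pin), and the nest's leaf is shut (within 0.12 rad) (angle between each of nut_plate_1, nut_plate_2, nut_plate_3's own z axis and vertical above 3.02 rad and linear speed of each of nut_plate_1, nut_plate_2, nut_plate_3 below 0.02 m/s and ((horizontal distance between nut_plate_1 and station_1 below 0.007 m and z of nut_plate_1 in the frame of station_1 below 0.009 m) or (horizontal distance between nut_plate_1 and station_2 below 0.007 m and z of nut_plate_1 in the frame of station_2 below 0.009 m) or (horizontal distance between nut_plate_1 and station_3 below 0.007 m and z of nut_plate_1 in the frame of station_3 below 0.009 m)) and ((horizontal distance between nut_plate_2 and station_1 below 0.007 m and z of nut_plate_2 in the frame of station_1 below 0.009 m) or (horizontal distance between nut_plate_2 and station_2 below 0.007 m and z of nut_plate_2 in the frame of station_2 below 0.009 m) or (horizontal distance between nut_plate_2 and station_3 below 0.007 m and z of nut_plate_2 in the frame of station_3 below 0.009 m)) and ((horizontal distance between nut_plate_3 and station_1 below 0.007 m and z of nut_plate_3 in the frame of station_1 below 0.009 m) or (horizontal distance between nut_plate_3 and station_2 below 0.007 m and z of nut_plate_3 in the frame of station_2 below 0.009 m) or (horizontal distance between nut_plate_3 and station_3 below 0.007 m and z of nut_plate_3 in the frame of station_3 below 0.009 m)) and value of joint leaf above 3.02 rad); the robot touches nothing.
It fails at once if the tally counter is knocked more than 5 cm from its place (distance of tally from where it was at the start of the episode above 0.05 m).
It fails at once if the ring gauge is knocked more than 5 cm from its place (distance of ring_gauge_b from where it was at the start of the episode above 0.05 m).
It fails at once if the oil bottle is knocked more than 5 cm from its place (distance of oiler from where it was at the start of the episode above 0.05 m).
Of nut_plate_1, nut_plate_2, nut_plate_3 only 2 to 3 are there at a start; the rules pass over those that are not, and their reading is None.
At some moment in a run one of nut_plate_1, nut_plate_2, nut_plate_3 may be knocked a few centimetres aside while the robot is not near it.
Once in a run the grip may slacken for a moment while it holds something.
It also fails if it takes over 210 s, if anything falls off the work surface, if the arm or the gripper's body presses on something with over 40 N, if the wrist force passes 120 N, or if a joint passes its speed limit or range.

## Working session

There is one attempt and no reset: what is moved stays moved. The work goes in short steps, Python scripts to look and compute and a tool call to move; the robot and the scene stay as the last step left them, time stands still between calls to the robot, and variables do not carry over. Pictures are saved under pics/ and viewed, at most 14 in all, crops included, and the job is handed in when it is done.

Besides the shell and the picture viewer there is one more tool, called after "Call:" by a JSON object that holds its "api" and its "payload". arm_command: Moves the arm, as the interface text tells. Its arguments: {"type":"object","properties":{"rows":{"type":"array","items":{"type":"array","items":{"type":"array","items":{"type":"number","minimum":-1,"maximum":1}}}}},"required":["rows"]}

```bash
ls; mkdir -p pics; cat > h.py <<'E'
from cell import *
import numpy as np, cv2
from scipy.spatial.transform import Rotation as R
def cal(n):
    c=get_calibration(n); o=np.array(c["orientation"],float)
    Rm=o if o.shape==(3,3) else R.from_euler('xyz',o).as_matrix()
    return np.array(c["camera_matrix"]),np.array(c["position"]),Rm
def cloud(n,d):
    K,p,Rm=cal(n); v,u=np.mgrid[0:480,0:640]
    P=np.stack([(u-K[0,2])/K[0,0]*d,-(v-K[1,2])/K[1,1]*d,-d],-1)
    return P@Rm.T+p
E
python3 - <<'E'
from h import *
print(get_calibration("top"),get_calibration("scene"),state())
for n in("top","scene"):
    i,d=read_camera(n); cv2.imwrite(f"pics/{n}0.png",i[:,:,::-1]); np.savez(f"{n}0.npz",i=i,d=d)
E
```

```text
pics
{'camera_matrix': array([[592.53584272,   0.        , 313.24114817],
       [  0.        , 592.53584272, 232.64928876],
       [  0.        ,   0.        ,   1.        ]]), 'position': array([ 353.43092879,   18.28214333, 1323.91017072]), 'orientation': array([ 1.40420936e-01,  2.85345067e-04, -1.58978766e+00])} {'camera_matrix': array([[498.47446681,   0.        , 319.88512156],
       [  0.        , 498.47446681, 242.86254155],
       [  0.        ,   0.        ,   1.        ]]), 'position': array([1079.56571105, -724.27027804,  662.05679317]), 'orientation': array([ 0.99279084, -0.01468538,  0.6571609 ])} {'t': 0.0, 'joints': array([ 5.67382097e-01,  4.91535210e-01,  1.55945225e+00, -1.21723400e-05,
        1.09173030e+00, -1.05590726e-01]), 'qvel': array([-9.73418429e-04,  1.59487848e-03, -6.64195285e-04,  6.61728702e-04,
       -4.18156478e-04,  5.03460029e-05]), 'tau': array([-8.37454172e-05, -6.12638426e+01, -2.58179533e+01,  6.93520205e-02,
        4.81516344e-02, -9.97287202e-05]), 'eef_pos': array([488.68020071, 389.57008042, 404.17580046]), 'tcp_rot': array([-3.14047267e+00, -1.07844644e-04,  2.24377471e+00]), 'ft_force': array([ 0.09389123,  0.0605987 , -0.09509099]), 'moment': array([-0.02257231,  0.0499032 ,  0.01394249]), 'grip_force': 0.0, 'opening': 1.0031972902798871}
```

View pics/top0.png

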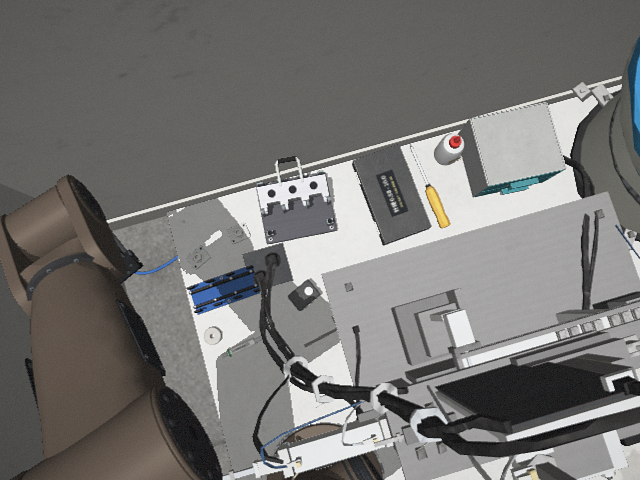

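View pics/scene0.png

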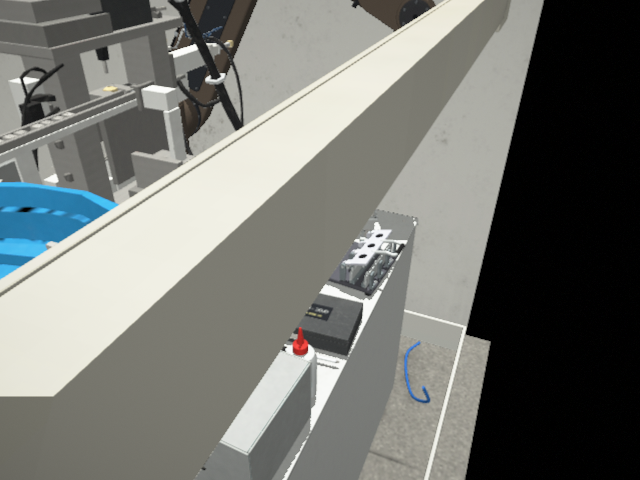

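```bash
python3 - <<'E'
from h import *
z=np.load("top0.npz"); i=z["i"];d=z["d"]
P=cloud("top",d)
c=i[150:370,150:390,::-1]; cv2.imwrite("pics/crop0.png",cv2.resize(c,None,fx=3.3,fy=2.7,interpolation=cv2.INTER_CUBIC)[:594,:792])
for u,v in [(288,160),(271,193),(292,190),(313,186),(300,225),(197,257),(215,240),(237,232),(225,288),(195,295),(255,280),(212,335),(210,330),(305,293),(310,291),(265,265),(240,210),(240,350),(293,330),(285,280),(450,150)]:
    print(u,v,P[v,u].round(0))
E
```

```text
288 160 [687.  66.  87.]
271 193 [618. 104.  75.]
292 190 [624.  59.  71.]
313 186 [632.  14.  70.]
300 225 [556.  44.  18.]
197 257 [490. 276.   3.]
215 240 [528. 236.   3.]
237 232 [545. 186.   5.]
225 288 [420. 214.  -1.]
195 295 [405. 279.   6.]
255 280 [436. 146.  12.]
212 335 [317. 242.   4.]
210 330 [328. 244.  14.]
305 293 [404.  36.  36.]
310 291 [408.  25.  42.]
265 265 [469. 124.   5.]
240 210 [596. 180.   0.]
240 350 [284. 179.  11.]
293 330 [325.  64.   1.]
285 280 [435.  80.   6.]
450 150 [ 702. -282.   88.]
```

View pics/crop0.png

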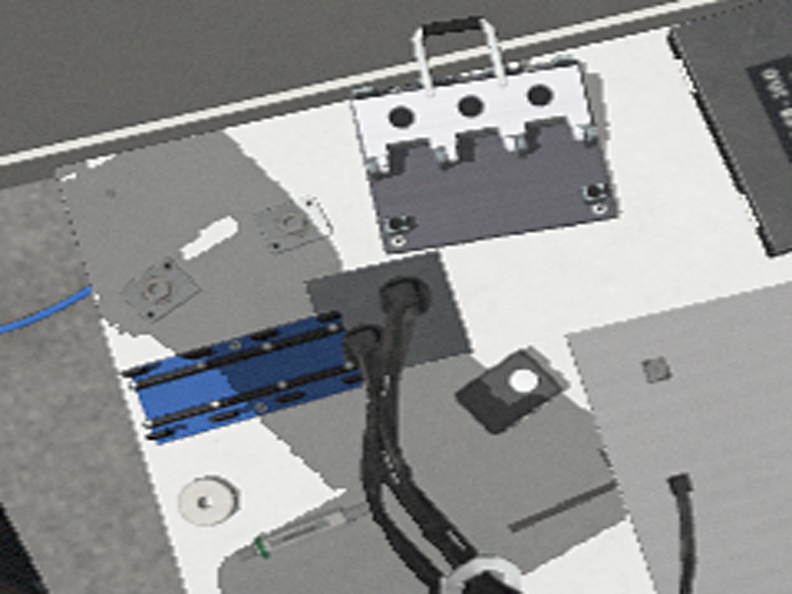

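```bash
cat >> h.py <<'E'
def ray(n,u,v,z):
    K,p,Rm=cal(n); u=np.asarray(u,float);v=np.asarray(v,float)
    D=np.stack([(u-K[0,2])/K[0,0],-(v-K[1,2])/K[1,1],-np.ones_like(u)],-1)@Rm.T
    return p+D*((z-p[2])/D[...,2])[...,None]
def proj(n,X):
    K,p,Rm=cal(n); q=(np.asarray(X,float)-p)@Rm
    return np.stack([K[0,0]*q[...,0]/-q[...,2]+K[0,2],K[1,1]*-q[...,1]/-q[...,2]+K[1,2]],-1)
def ortho(n,img,z,x0,x1,y0,y1,s):  # rows: x decreasing, cols: y decreasing
    xs=np.arange(x1,x0,-1/s);ys=np.arange(y1,y0,-1/s); X,Y=np.meshgrid(xs,ys,indexing='ij')
    m=proj(n,np.stack([X,Y,np.full_like(X,z)],-1)).astype(np.float32)
    return cv2.remap(img,m[...,0],m[...,1],cv2.INTER_CUBIC)
E
python3 - <<'E'
from h import *
z=np.load("top0.npz"); i=z["i"];d=z["d"]; P=cloud("top",d)
Z=P[...,2]
s=P[243:250,205:212,2]; print("noise",Z[215:222,195:205].std(), Z[215:222,195:205].mean(), Z[230:240,280:300].std(),Z[230:240,280:300].mean())
o=ortho("top",i,18,380,720,-20,310,2.4)
h=np.clip(Z,-5,95); h=((h+5)*2.5).astype(np.uint8)
h=ortho("top",h,18,380,720,-20,310,2.4)
hc=cv2.applyColorMap(h,cv2.COLORMAP_JET)
im=np.hstack([o[:,:,::-1],hc]); print(o.shape)
im=cv2.resize(im,(800,int(im.shape[0]*800/im.shape[1]))) if 0 else im
cv2.imwrite("pics/o0.png",np.ascontiguousarray(cv2.resize(o[:,:,::-1],(600,600)))); cv2.imwrite("pics/h0.png",hc[:600,:800])
# wall / beam
for u in (110,170,250,300,400,500):
    for v in range(60,240):
        if Z[v,u]>-30 and d[v,u]>0: print("edge",u,v,P[v,u].round(),P[v+4,u].round(), P[v+8,u].round());break
z=np.load("scene0.npz"); Q=cloud("scene",z["d"])
for u,v in [(100,330),(200,230),(300,150),(400,100),(470,30),(400,280),(390,215),(150,370),(450,400),(375,270),(300,345)]: print("s",u,v,Q[v,u].round())
E
```

```text
noise 2.581220655491588 0.6069730636831991 4.481681402907651 17.10661197271752
(816, 792, 3)
edge 110 60 [778. 346. 396.] [778. 350. 383.] [776. 354. 371.]
edge 170 60 [802. 261. 340.] [802. 265. 324.] [801. 268. 310.]
edge 250 60 [837. 129. 258.] [836. 131. 242.] [836. 133. 223.]
edge 300 60 [862.  35. 198.] [861.  36. 181.] [861.  36. 161.]
edge 400 60 [ 922. -188.   55.] [ 925. -192.   28.] [ 925. -195.    6.]
edge 500 112 [ 774. -384.  119.] [ 765. -384.  118.] [ 757. -384.  117.]
s 100 330 [1080. -724.  662.]
s 200 230 [1080. -724.  662.]
s 300 150 [1080. -724.  662.]
s 400 100 [1049. -666.  642.]
s 470 30 [1033. -609.  642.]
s 400 280 [ 624.  224. -121.]
s 390 215 [532. 307.   3.]
s 150 370 [1080. -724.  662.]
s 450 400 [ 746.  489. -749.]
s 375 270 [651.  41.  28.]
s 300 345 [ 720. -296.  109.]
```

View pics/h0.png

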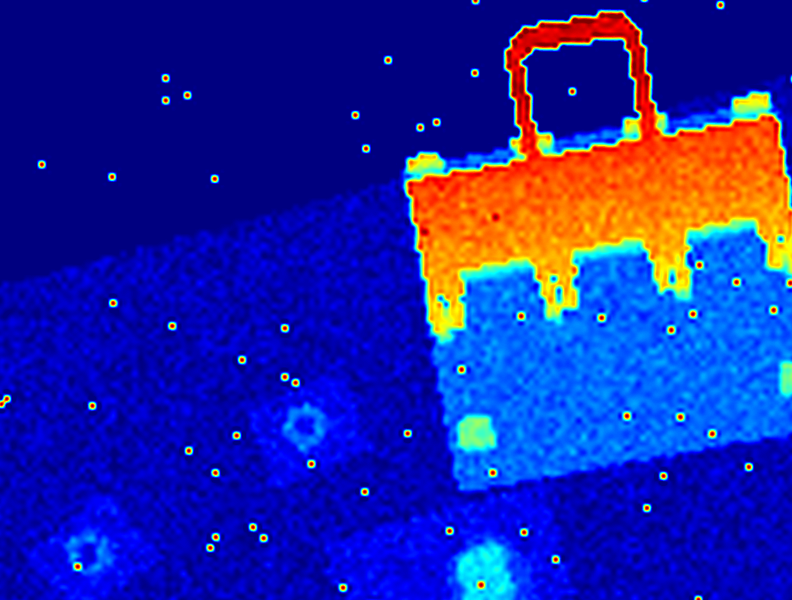

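```bash
cat >> h.py <<'E'
def frames(n,k):
    I=[];D=[]
    for _ in range(k):
        a,b=read_camera(n); I.append(a.astype(float)); b=b.copy(); b[b==0]=np.nan; D.append(b)
    return np.mean(I,0).astype(np.uint8),np.nanmedian(D,0)
E
python3 - <<'E'
from h import *
i,d=frames("top",6); np.savez("top1.npz",i=i,d=d); P=cloud("top",d)
g=i.astype(int)
X,Y,Z=P[...,0],P[...,1],P[...,2]
# base front edge: mask z 12..24 in region
m=(Z>12)&(Z<25)&(X>500)&(X<620)&(Y>-60)&(Y<160)
cols=[]
for v,u in zip(*np.where(m)): cols.append((X[v,u],Y[v,u]))
C=np.array(cols); r=cv2.minAreaRect(C.astype(np.float32)); print("base part",r)
# leaf plane
m=(Z>60)&(Z<95)&(X>590)&(X<665)&(Y>-20)&(Y<135)
L=P[m]
for _ in range(5):
    A=np.c_[L[:,:2],np.ones(len(L))]; c=np.linalg.lstsq(A,L[:,2],rcond=None)[0]; e=L[:,2]-A@c; L=L[abs(e)<2.5]
print("leaf plane",c,len(L),e.std(), "rect",cv2.minAreaRect(L[:,:2].astype(np.float32)))
# bar: dark pixels
m=(g.sum(-1)<150)&(Z>70)&(X>670)&(X<710)&(Y>0)&(Y<130)
B=P[m]; print("bar",B.mean(0),len(B),cv2.minAreaRect(B[:,:2].astype(np.float32)), np.percentile(B[:,2],[10,50,90]))
m=(Z>60)&(X>665)&(X<715)&(Y>0)&(Y<130); B=P[m];print("handle",len(B),cv2.minAreaRect(B[:,:2].astype(np.float32)),B[B[:,0]>683].mean(0))
# plates
o=ortho("top",Z.astype(np.float32),6,380,720,-20,310,1)
for cx,cy in((542,183),(490,272.5)):
    m=(abs(X-cx)<40)&(abs(Y-cy)<40)&(Z>3.5)&(Z<24)
    m=cv2.morphologyEx(m.astype(np.uint8),cv2.MORPH_OPEN,np.ones((3,3)))
    k=cv2.connectedComponentsWithStats(m)
    for j in range(1,k[0]):
        if k[2][j,4]>60: q=P[k[1]==j]; print("plate",k[2][j,4],cv2.minAreaRect(q[:,:2].astype(np.float32)))
    m=(abs(X-cx)<30)&(abs(Y-cy)<30)&(Z>11)&(Z<24); print("nut",m.sum(),P[m].mean(0),np.median(P[m],0))
c=ortho("top",i,6,450,590,140,320,4.4); cv2.imwrite("pics/plates.png",c[:,:,::-1])
E
```

```text
base part ((580.7963256835938, 50.28948974609375), (105.41847229003906, 160.18975830078125), 9.842008590698242)
leaf plane [ 3.11974195e-01  5.50818635e-02 -1.24989891e+02] 1383 1.1135973186228112 rect ((627.9176025390625, 57.96626281738281), (152.69032287597656, 74.07028198242188), 89.93123626708984)
bar [687.55472452  70.02810929  87.73150299] 69 ((688.7279663085938, 70.42825317382812), (9.513815879821777, 36.650230407714844), 10.294623374938965) [85.21073344 87.79210364 89.85386938]
handle 159 ((680.478759765625, 66.95603942871094), (29.34204864501953, 55.67522430419922), 1.5451136827468872) [688.33701843  65.35132874  87.36003516]
plate 289 ((542.89208984375, 182.9427947998047), (35.24078369140625, 43.711082458496094), 23.0758056640625)
nut 44 [542.24878301 182.94856808  17.23482936] [542.64605197 182.9056766   17.56930211]
plate 304 ((489.5148010253906, 273.4212951660156), (36.04920959472656, 43.50334930419922), 39.8765983581543)
nut 46 [489.52398901 273.21925391  16.69276252] [489.65952796 273.57279974  17.26150654]
```

View pics/plates.png

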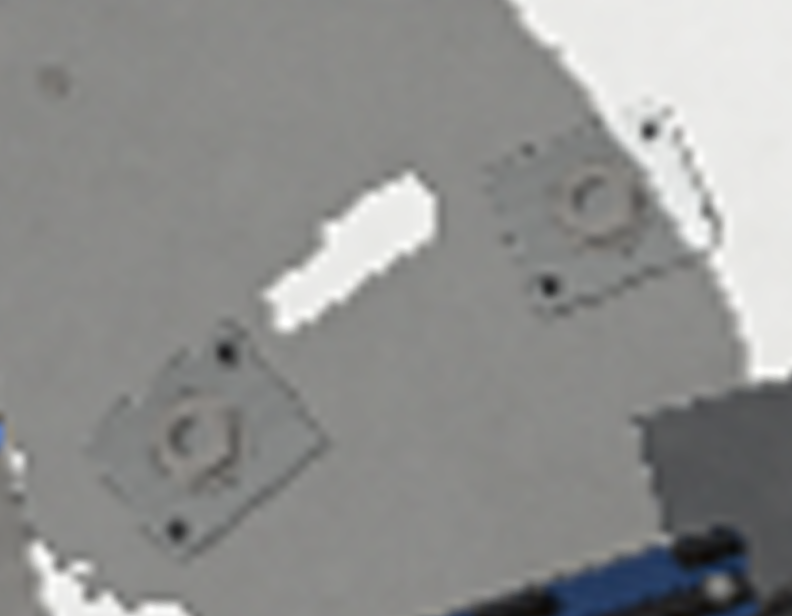

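```bash
cat > go.py <<'E'
from h import *
def go(wps,yaw0=None,show=True):
    """wps: (gx,gy,gz,yawdeg,opening mm); grasp-point targets. One call each."""
    s=state(); Rc=R.from_euler('xyz',s["tcp_rot"]); p=np.array(s["eef_pos"])
    print("now t %.2f grasp"%s["t"],(p+Rc.apply([0,0,171])).round(1),"rot",np.degrees(s["tcp_rot"]).round(2),"open %.1f grip %.1f F"%(s["opening"]*95,s["grip_force"]),np.array(s["ft_force"]).round(1))
    for w in wps:
        Rt=R.from_euler('xyz',[np.pi,0,np.radians(w[3])]); pt=np.array(w[:3])-Rt.apply([0,0,171])
        a=Rc.inv().apply(pt-p)/150; r=np.degrees((Rc.inv()*Rt).as_rotvec())/360
        n=max(np.linalg.norm(pt-p)/41.7,np.abs(r).max()*360/7.16)
        print("->",w,[float(x) for x in np.r_[a.round(3),r.round(4),round(2*w[4]/95-1,2)]],"rows %.1f"%n, "!!" if abs(a).max()>1 else "")
        p,Rc=pt,Rt
E
python3 - <<'E'
from go import *
P=cloud("top",np.load("top1.npz")["d"])
for u,v in [(262,300),(268,330),(290,365),(283,350),(272,262),(225,288),(300,400),(265,250),(320,385)]: print(u,v,P[v,u].round())
go([(620,180,200,114,95),(655,110,190,100,32),(689.3,69.6,140,100,32),(689.3,69.6,84,100,32)])
E
```

```text
262 300 [390. 126.  66.]
268 330 [328. 109. 128.]
290 365 [265.  63. 202.]
283 350 [292.  77. 186.]
272 262 [473. 107.  31.]
225 288 [419. 213.   7.]
300 400 [174.  51.  -1.]
265 250 [503. 124.   4.]
320 385 [247.  10. 376.]
now t 0.40 grasp [488.7 389.6 233.7] rot [-179.99   -0.    128.56] open 95.0 grip 0.0 F [-0.5 -0.3 -0.7]
-> (620, 180, 200, 114, 95) [-1.638, -0.187, 0.224, -0.0, -0.0, 0.0404, 1.0] rows 6.0 !!
-> (655, 110, 190, 100, 32) [-0.521, 0.023, 0.067, -0.0, -0.0, 0.0389, -0.33] rows 2.0 
-> (689.3, 69.6, 140, 100, 32) [-0.305, 0.178, 0.333, 0.0, 0.0, 0.0, -0.33] rows 1.7 
-> (689.3, 69.6, 84, 100, 32) [0.0, -0.0, 0.373, 0.0, 0.0, 0.0, -0.33] rows 1.3
```

```bash
python3 - <<'E'
from go import *
go([(554,285,215,121,95),(630,160,195,105,95),(689.3,69.6,150,100,32),(689.3,69.6,83,100,32)])
E
```

```text
now t 0.40 grasp [488.7 389.6 233.7] rot [-179.99   -0.    128.56] open 95.0 grip 0.0 F [-0.5 -0.3 -0.7]
-> (554, 285, 215, 121, 95) [-0.817, -0.094, 0.124, -0.0, -0.0, 0.021, 1.0] rows 3.0 
-> (630, 160, 195, 105, 95) [-0.975, 0.005, 0.133, 0.0, -0.0, 0.0444, 1.0] rows 3.5 
-> (689.3, 69.6, 150, 100, 32) [-0.684, 0.226, 0.3, 0.0, -0.0, 0.0139, -0.33] rows 2.8 
-> (689.3, 69.6, 83, 100, 32) [0.0, -0.0, 0.447, 0.0, 0.0, 0.0, -0.33] rows 1.6
```

Call:
{"api": "arm_command", "payload": {"rows": [[[-0.4,-0.047,0.062,0,0,0.0105,1],[-0.817,-0.094,0.124,0,0,0.021,1],[-0.817,-0.094,0.124,0,0,0.021,1],[-0.817,-0.094,0.124,0,0,0.021,1],[-0.817,-0.094,0.124,0,0,0.021,1]]]}}

```text
t: 0.82
eef_pos: [555.1, 283.3, 385.7]
tcp_rot: [-3.141, -0.0, 2.109]
ft_force: [-0.0, -0.1, 0.5]
opening: 0.998
grip_force: 0.0
```

Call:
{"api": "arm_command", "payload": {"rows": [[[-0.975,0.005,0.133,0,0,0.0444,-0.33],[-0.975,0.005,0.133,0,0,0.0444,-0.33],[-0.975,0.005,0.133,0,0,0.0444,-0.33],[-0.975,0.005,0.133,0,0,0.0444,-0.33],[-0.975,0.005,0.133,0,0,0.0444,-0.33],[-0.975,0.005,0.133,0,0,0.0444,-0.33]]]}}

```text
t: 1.32
eef_pos: [630.1, 160.2, 366.0]
tcp_rot: [-3.141, -0.0, 1.832]
ft_force: [-0.5, 0.6, 0.7]
opening: 0.639
grip_force: 0.0
```

Call:
{"api": "arm_command", "payload": {"rows": [[[-0.684,0.226,0.3,0,0,0.0139,-0.33],[-0.684,0.226,0.3,0,0,0.0139,-0.33],[-0.684,0.226,0.3,0,0,0.0139,-0.33],[-0.684,0.226,0.3,0,0,0.0139,-0.33],[-0.684,0.226,0.3,0,0,0.0139,-0.33],[-0.684,0.226,0.3,0,0,0.0139,-0.33]]]}}

```text
t: 1.82
eef_pos: [688.9, 71.6, 321.6]
tcp_rot: [3.141, -0.0, 1.747]
ft_force: [0.2, 0.3, 0.7]
opening: 0.339
grip_force: 0.0
```

```bash
python3 - <<'E'
from go import *
go([(689.3,69.6,83,100,32)])
i,d=frames("scene",1); cv2.imwrite("pics/s1.png",cv2.resize(i[150:330,250:490,::-1],None,fx=3,fy=3))
E
```

```text
now t 1.82 grasp [688.9  71.7 150.6] rot [ 1.7999e+02 -2.0000e-02  1.0010e+02] open 32.2 grip 0.0 F [0.2 0.3 0.7]
-> (689.3, 69.6, 83, 100, 32) [-0.014, 0.0, 0.451, 0.0, -0.0001, 0.0003, -0.33] rows 1.6 h.py:27: RuntimeWarning: All-NaN slice encountered
  return np.mean(I,0).astype(np.uint8),np.nanmedian(D,0)
```

View pics/s1.png

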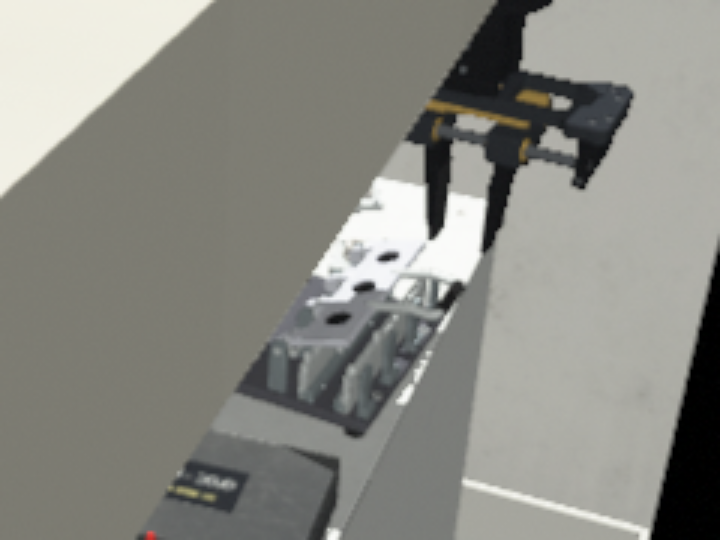

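Call:
{"api": "arm_command", "payload": {"rows": [[[-0.014,0,0.15,0,0,0,-0.33],[-0.014,0,0.3,0,0,0,-0.33],[-0.014,0,0.4,0,0,0,-0.33],[-0.014,0,0.45,0,0,0,-0.33],[-0.014,0,0.45,0,0,0,-0.33],[-0.014,0,0.45,0,0,0,-1],[-0.014,0,0.45,0,0,0,-1],[-0.014,0,0.45,0,0,0,-1],[-0.014,0,0.45,0,0,0,-1],[-0.014,0,0.45,0,0,0,-1]]]}}

```text
t: 2.7
eef_pos: [688.5, 67.6, 253.4]
tcp_rot: [-3.136, -0.001, 1.746]
ft_force: [-9.5, -1.3, -1.2]
opening: 0.092
grip_force: 30.0
```

```bash
python3 - <<'E'
from go import *
go([(689.3,69.6,83,100,0)])
E
```

```text
now t 2.70 grasp [687.6  67.5  82.4] rot [-1.7970e+02 -4.0000e-02  1.0003e+02] open 8.8 grip 30.0 F [-9.5 -1.3 -1.2]
-> (689.3, 69.6, 83, 100, 0) [0.012, 0.008, -0.004, -0.0008, -0.0001, 0.0001, -1.0] rows 0.1
```

```bash
cat > arc.py <<'E'
import numpy as np
def arc(a0,a1,n=10,k=0.9):
    a=np.radians(a0); o=[]
    for b in np.radians(np.linspace(a0,a1,n+1)[1:]):
        o.append([0,round((np.cos(b)-np.cos(a))/1.5,3),round(-(np.sin(b)-np.sin(a))/1.5,3)])
    print(a0,a1,str(o).replace(" ",""))
E
python3 - <<'E'
from arc import *
arc(17.6,85);arc(85,150);arc(150,181.5,6)
E
```

```text
17.6 85 [[0,np.float64(-0.028),np.float64(-0.073)],[0,np.float64(-0.064),np.float64(-0.143)],[0,np.float64(-0.109),np.float64(-0.207)],[0,np.float64(-0.16),np.float64(-0.266)],[0,np.float64(-0.219),np.float64(-0.319)],[0,np.float64(-0.283),np.float64(-0.364)],[0,np.float64(-0.351),np.float64(-0.402)],[0,np.float64(-0.424),np.float64(-0.431)],[0,np.float64(-0.5),np.float64(-0.451)],[0,np.float64(-0.577),np.float64(-0.463)]]
85 150 [[0,np.float64(-0.076),np.float64(-0.002)],[0,np.float64(-0.151),np.float64(0.004)],[0,np.float64(-0.225),np.float64(0.019)],[0,np.float64(-0.297),np.float64(0.042)],[0,np.float64(-0.366),np.float64(0.073)],[0,np.float64(-0.431),np.float64(0.111)],[0,np.float64(-0.491),np.float64(0.157)],[0,np.float64(-0.546),np.float64(0.209)],[0,np.float64(-0.594),np.float64(0.268)],[0,np.float64(-0.635),np.float64(0.331)]]
150 181.5 [[0,np.float64(-0.028),np.float64(0.054)],[0,np.float64(-0.051),np.float64(0.111)],[0,np.float64(-0.069),np.float64(0.169)],[0,np.float64(-0.081),np.float64(0.229)],[0,np.float64(-0.088),np.float64(0.29)],[0,np.float64(-0.089),np.float64(0.351)]]
```

Call:
{"api": "arm_command", "payload": {"rows": [[[0,-0.028,-0.073,0,0,0,-1],[0,-0.064,-0.143,0,0,0,-1],[0,-0.109,-0.207,0,0,0,-1],[0,-0.16,-0.266,0,0,0,-1],[0,-0.219,-0.319,0,0,0,-1],[0,-0.283,-0.364,0,0,0,-1],[0,-0.351,-0.402,0,0,0,-1],[0,-0.424,-0.431,0,0,0,-1],[0,-0.5,-0.451,0,0,0,-1],[0,-0.577,-0.463,0,0,0,-1]]]}}

```text
t: 3.53
eef_pos: [604.9, 52.8, 327.4]
tcp_rot: [3.13, 0.001, 1.745]
ft_force: [5.7, 3.8, 6.5]
opening: 0.097
grip_force: 30.0
```

Call:
{"api": "arm_command", "payload": {"rows": [[[0,-0.076,-0.002,0,0,0,-1],[0,-0.151,0.004,0,0,0,-1],[0,-0.225,0.019,0,0,0,-1],[0,-0.297,0.042,0,0,0,-1],[0,-0.366,0.073,0,0,0,-1],[0,-0.431,0.111,0,0,0,-1],[0,-0.491,0.157,0,0,0,-1],[0,-0.546,0.209,0,0,0,-1],[0,-0.594,0.268,0,0,0,-1],[0,-0.635,0.331,0,0,0,-1]]]}}

```text
t: 4.37
eef_pos: [509.2, 35.7, 275.4]
tcp_rot: [3.141, 0.001, 1.746]
ft_force: [-7.0, -2.7, 8.0]
opening: 0.1
grip_force: 30.0
```

Call:
{"api": "arm_command", "payload": {"rows": [[[0,-0.028,0.054,0,0,0,-1],[0,-0.051,0.111,0,0,0,-1],[0,-0.069,0.169,0,0,0,-1],[0,-0.081,0.229,0,0,0,-1],[0,-0.088,0.29,0,0,0,-1],[0,-0.089,0.351,0,0,0,-1],[0,-0.089,0.351,0,0,0,-1],[0,-0.089,0.351,0,0,0,-1]]]}}

```text
t: 5.03
eef_pos: [495.6, 33.1, 221.0]
tcp_rot: [-3.136, -0.0, 1.746]
ft_force: [-11.8, -8.5, -1.9]
opening: 0.096
grip_force: 30.0
```

```bash
python3 - <<'E'
from go import *
go([(495,34.6,54,100,0)])
i,d=frames("top",1); cv2.imwrite("pics/t2.png",cv2.resize(i[150:350,170:400,::-1],None,fx=3,fy=3))
E
```

```text
now t 5.03 grasp [494.7  33.1  50. ] rot [-1.7970e+02 -3.0000e-02  1.0004e+02] open 9.2 grip 30.0 F [-11.8  -8.5  -1.9]
-> (495, 34.6, 54, 100, 0) [0.01, -0.002, -0.026, -0.0008, -0.0001, 0.0001, -1.0] rows 0.1 h.py:27: RuntimeWarning: All-NaN slice encountered
  return np.mean(I,0).astype(np.uint8),np.nanmedian(D,0)
```

View pics/t2.png

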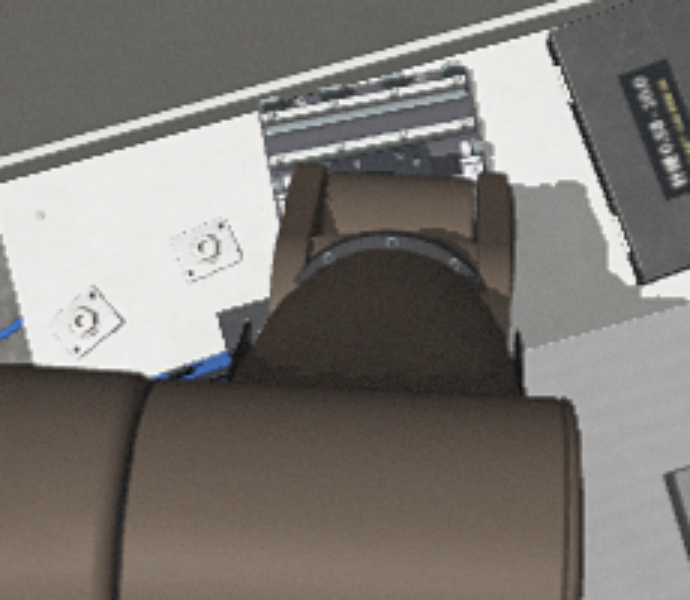

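Call:
{"api": "arm_command", "payload": {"rows": [[[0,0,0,0,0,0,-0.33],[0,0,0,0,0,0,-0.33],[0,0,0,0,0,0,-0.33],[0,0,0,0,0,0,-0.33],[0,0,-0.2,0,0,0,-0.33],[0,0,-0.4,0,0,0,-0.33],[0,0,-0.8,0,0,0,-0.33],[0,0,-0.8,0,0,0,-0.33]]]}}

```text
t: 5.75
eef_pos: [497.8, 33.8, 345.3]
tcp_rot: [3.136, 0.001, 1.746]
ft_force: [0.8, -0.7, 0.7]
opening: 0.332
grip_force: 0.0
```

```bash
python3 - <<'E'
from go import *
go([(480,160,170,70,60),(489.6,273.4,130,39.9,60)])
E
```

```text
now t 5.75 grasp [498.7  33.7 174.3] rot [1.7970e+02 7.0000e-02 1.0002e+02] open 31.5 grip 0.0 F [ 0.8 -0.7  0.7]
-> (480, 160, 170, 70, 60) [0.849, 0.03, 0.027, 0.0009, -0.0, 0.0834, 0.26] rows 4.2 
-> (489.6, 273.4, 130, 39.9, 60) [0.732, -0.198, 0.267, 0.0, -0.0, 0.0836, 0.26] rows 4.2
```

Call:
{"api": "arm_command", "payload": {"rows": [[[0.849,0.03,0.027,0.0009,0,0.0834,0.26],[0.849,0.03,0.027,0.0009,0,0.0834,0.26],[0.849,0.03,0.027,0.0009,0,0.0834,0.26],[0.849,0.03,0.027,0.0009,0,0.0834,0.26],[0.849,0.03,0.027,0.0009,0,0.0834,0.26]]]}}

```text
t: 6.17
eef_pos: [479.1, 162.8, 337.4]
tcp_rot: [-3.137, 0.0, 1.218]
ft_force: [0.1, 0.3, 0.1]
opening: 0.604
grip_force: 0.0
```

Call:
{"api": "arm_command", "payload": {"rows": [[[0.732,-0.198,0.267,0,0,0.0836,0.26],[0.732,-0.198,0.267,0,0,0.0836,0.26],[0.732,-0.198,0.267,0,0,0.0836,0.26],[0.732,-0.198,0.267,0,0,0.0836,0.26],[0.732,-0.198,0.267,0,0,0.0836,0.26],[0.732,-0.198,0.267,0,0,0.0836,0.26],[0.732,-0.198,0.267,0,0,0.0836,0.26]]]}}

```text
t: 6.75
eef_pos: [489.3, 273.3, 297.1]
tcp_rot: [-3.138, 0.003, 0.699]
ft_force: [0.8, -0.4, 0.2]
opening: 0.628
grip_force: 0.0
```

```bash
python3 - <<'E'
from go import *
go([(489.6,273.4,20.5,39.9,60)])
i,d=frames("top",5); np.savez("top2.npz",i=i,d=d)
c=ortho("top",i,54,390,680,-50,330,2.1); print(c.shape); cv2.imwrite("pics/t3.png",c[:,:,::-1])
E
```

```text
now t 6.75 grasp [488.4 273.5 126.1] rot [-179.79    0.18   40.02] open 59.7 grip 0.0 F [ 0.8 -0.4  0.2]
-> (489.6, 273.4, 20.5, 39.9, 60) [0.004, 0.004, 0.704, -0.0006, 0.0005, 0.0003, 0.26] rows 2.5 
(609, 798, 3)
```

View pics/t3.png

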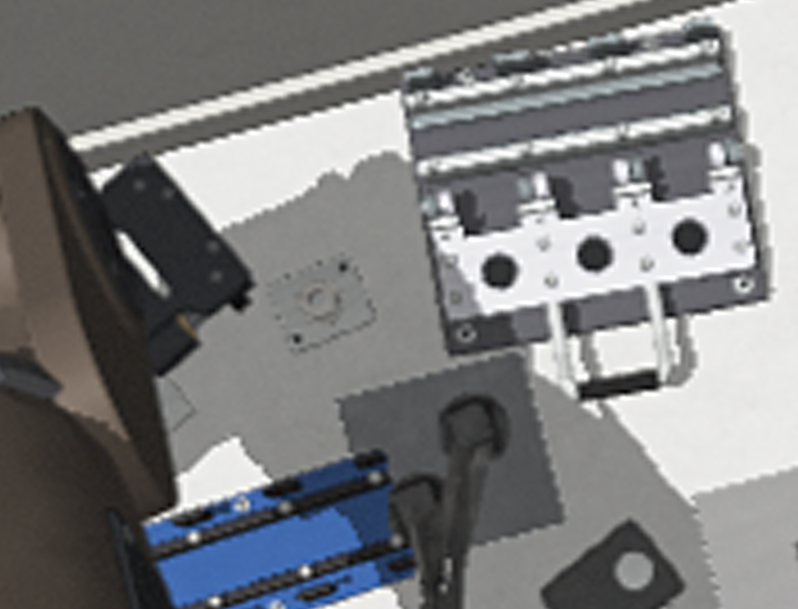

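```bash
cat > blob.py <<'E'
from h import *
def holes(i,z,pts,r=12,thr=90):
    s=4; out=[]
    for x,y in pts:
        c=ortho("top",i,z,x-r,x+r,y-r,y+r,s).astype(float).sum(-1)/3
        m=(c<thr).astype(np.uint8); k=cv2.connectedComponentsWithStats(m)
        j=1+np.argmax(k[2][1:,4]); cy=k[3][j]
        w=np.clip((thr+60-c)/120,0,1)*(cv2.dilate((k[1]==j).astype(np.uint8),np.ones((9,9))))
        v,u=np.mgrid[0:c.shape[0],0:c.shape[1]]
        out.append((x+r-(v*w).sum()/w.sum()/s, y+r-(u*w).sum()/w.sum()/s, 2*np.sqrt(w.sum()/np.pi)/s))
    return np.array(out)
E
python3 - <<'E'
from blob import *
z=np.load("top2.npz"); i=z["i"];P=cloud("top",z["d"])
pts=[(680-v/2.1,330-u/2.1) for u,v in((500,271),(594,254),(690,236))]
H=holes(i,51,pts); print(H); dd=H[0]-H[2]; print(np.degrees(np.arctan2(-dd[0],dd[1])),np.hypot(*dd[:2])/2)
print("bar",[680-386/2.1,330-619/2.1])
Z=P[...,2]
for h in H:
    m=(np.hypot(P[...,0]-h[0],P[...,1]-h[1])<16)&(np.hypot(P[...,0]-h[0],P[...,1]-h[1])>11); print(np.median(Z[m]))
E
```

```text
[[551.19498774  92.54219376  14.40323447]
 [559.27689305  47.24972474  14.43881891]
 [567.50254023   1.90850976  14.64446659]]
10.199987023910618 46.044546214217114
bar [496.1904761904762, 35.23809523809524]
51.759181315910496
51.238461805412044
51.45455074785718
```

Call:
{"api": "arm_command", "payload": {"rows": [[[0.004,0.004,0.2,-0.0006,0.0005,0,0.26],[0.004,0.004,0.4,-0.0006,0.0005,0,0.26],[0.004,0.004,0.55,-0.0006,0.0005,0,0.26],[0.004,0.004,0.64,-0.0006,0.0005,0,0.26],[0.004,0.004,0.68,-0.0006,0.0005,0,0.26],[0.004,0.004,0.68,-0.0006,0.0005,0,0.26],[0.004,0.004,0.68,-0.0006,0.0005,0,0.26]]]}}

```text
t: 7.58
eef_pos: [489.8, 273.2, 195.2]
tcp_rot: [-3.142, 0.0, 0.696]
ft_force: [-0.5, 0.3, 0.7]
opening: 0.63
grip_force: 0.0
```

```bash
python3 - <<'E'
from go import *
go([(489.6,273.4,20.5,39.9,60)])
E
```

```text
now t 7.58 grasp [489.8 273.2  24.2] rot [-1.800e+02  2.000e-02  3.989e+01] open 59.8 grip 0.0 F [-0.5  0.3  0.7]
-> (489.6, 273.4, 20.5, 39.9, 60) [-0.0, -0.002, 0.025, -0.0, 0.0001, -0.0, 0.26] rows 0.1
```

Call:
{"api": "arm_command", "payload": {"rows": [[[0,0,0.026,0,0,0,0.26],[0,0,0.026,0,0,0,0.26],[0,0,0.026,0,0,0,-1],[0,0,0.026,0,0,0,-1],[0,0,0.026,0,0,0,-1],[0,0,0.026,0,0,0,-1],[0,0,0.026,0,0,0,-1]]]}}

```text
t: 8.17
eef_pos: [489.6, 273.3, 191.2]
tcp_rot: [-3.142, 0.0, 0.696]
ft_force: [-0.1, 0.6, 4.7]
opening: 0.456
grip_force: 30.0
```

Call:
{"api": "arm_command", "payload": {"rows": [[[0,0,-0.1,0,0,0,-1],[0,0,-0.3,0,0,0,-1],[0,0,-0.55,0,0,0,-1],[0,0,-0.8,0,0,0,-1],[0,0,-0.9,0,0,0,-1],[0,0,-0.9,0,0,0,-1]]]}}

```text
t: 8.67
eef_pos: [489.9, 273.4, 329.6]
tcp_rot: [3.14, -0.005, 0.696]
ft_force: [0.9, 0.4, -1.2]
opening: 0.456
grip_force: 30.0
```

```bash
python3 - <<'E'
from go import *
go([(500,180,160,70,0),(551,92,120,100.2,0),(551.2-.7,92.5,90,100.2,0)])
E
```

```text
now t 8.67 grasp [490.7 273.8 158.6] rot [179.9  -0.3  39.9] open 43.3 grip 30.0 F [ 0.9  0.4 -1.2]
-> (500, 180, 160, 70, 0) [-0.348, 0.521, -0.011, 0.0005, -0.0007, -0.0836, -1.0] rows 4.2 
-> (551, 92, 120, 100.2, 0) [-0.435, 0.52, 0.267, 0.0, 0.0, -0.0839, -1.0] rows 4.2 
-> (550.5, 92.5, 90, 100.2, 0) [0.004, -0.003, 0.2, 0.0, 0.0, 0.0, -1.0] rows 0.7
```

Call:
{"api": "arm_command", "payload": {"rows": [[[-0.348,0.521,-0.011,0.0005,-0.0007,-0.0836,-1],[-0.348,0.521,-0.011,0.0005,-0.0007,-0.0836,-1],[-0.348,0.521,-0.011,0.0005,-0.0007,-0.0836,-1],[-0.348,0.521,-0.011,0.0005,-0.0007,-0.0836,-1],[-0.348,0.521,-0.011,0.0005,-0.0007,-0.0836,-1]]]}}

```text
t: 9.08
eef_pos: [499.8, 178.5, 326.3]
tcp_rot: [-3.135, 0.005, 1.227]
ft_force: [-0.2, 0.2, -0.8]
opening: 0.46
grip_force: 30.0
```

Call:
{"api": "arm_command", "payload": {"rows": [[[-0.435,0.52,0.267,0,0,-0.0839,-1],[-0.435,0.52,0.267,0,0,-0.0839,-1],[-0.435,0.52,0.267,0,0,-0.0839,-1],[-0.435,0.52,0.267,0,0,-0.0839,-1],[-0.435,0.52,0.267,0,0,-0.0839,-1],[-0.435,0.52,0.267,0,0,-0.0839,-1],[-0.435,0.52,0.267,0,0,-0.0839,-1],[-0.435,0.52,0.267,0,0,-0.0839,-1]]]}}

```text
t: 9.75
eef_pos: [550.3, 92.0, 286.8]
tcp_rot: [-3.135, 0.001, 1.747]
ft_force: [0.5, 0.6, -1.3]
opening: 0.455
grip_force: 30.0
```

```bash
python3 - <<'E'
from go import *
go([(550.5,92.4,90,100.2,0),(550.5,92.4,73,100.2,0)])
E
```

```text
now t 9.75 grasp [549.1  91.6 115.8] rot [-1.7961e+02  6.0000e-02  1.0011e+02] open 43.2 grip 30.0 F [ 0.5  0.6 -1.3]
-> (550.5, 92.4, 90, 100.2, 0) [0.003, 0.003, 0.172, -0.0011, 0.0002, -0.0002, -1.0] rows 0.6 
-> (550.5, 92.4, 73, 100.2, 0) [0.0, -0.0, 0.113, 0.0, 0.0, 0.0, -1.0] rows 0.4
```

Call:
{"api": "arm_command", "payload": {"rows": [[[0.003,0.003,0.08,-0.001,0,0,-1],[0.003,0.003,0.15,-0.001,0,0,-1],[0.003,0.003,0.172,-0.001,0,0,-1],[0.003,0.003,0.172,-0.001,0,0,-1],[0.003,0.003,0.172,-0.001,0,0,-1],[0.003,0.003,0.172,-0.001,0,0,-1]]]}}

```text
t: 10.25
eef_pos: [550.8, 92.3, 261.9]
tcp_rot: [3.141, 0.001, 1.749]
ft_force: [0.2, 0.3, -1.3]
opening: 0.457
grip_force: 30.0
```

```bash
python3 - <<'E'
from go import *
go([(550.5,92.4,72,100.2,0)])
E
```

```text
now t 10.25 grasp [550.9  92.1  90.9] rot [1.7997e+02 6.0000e-02 1.0019e+02] open 43.4 grip 30.0 F [ 0.2  0.3 -1.3]
-> (550.5, 92.4, 72, 100.2, 0) [0.001, -0.002, 0.126, 0.0001, 0.0002, -0.0, -1.0] rows 0.5
```

Call:
{"api": "arm_command", "payload": {"rows": [[[0.001,-0.001,0.04,0,0,0,-1],[0.001,-0.001,0.07,0,0,0,-1],[0.001,-0.001,0.1,0,0,0,-1],[0.001,-0.001,0.115,0,0,0,-1],[0.001,-0.001,0.128,0,0,0,-1],[0.001,-0.001,0.128,0,0,0,-1],[0.001,-0.001,0.128,0,0,0,-1]]]}}

```text
t: 10.83
eef_pos: [550.5, 92.3, 242.3]
tcp_rot: [3.141, 0.001, 1.749]
ft_force: [0.4, -0.5, -0.6]
opening: 0.459
grip_force: 30.0
```

Call:
{"api": "arm_command", "payload": {"rows": [[[0,0,0,0,0,0,0.16],[0,0,0,0,0,0,0.16],[0,0,0,0,0,0,0.16],[0,0,0,0,0,0,0.16],[0,0,-0.1,0,0,0,0.16],[0,0,-0.3,0,0,0,0.16],[0,0,-0.55,0,0,0,0.16],[0,0,-0.55,0,0,0,0.16],[0,0,-0.55,0,0,0,0.16]]]}}

```text
t: 11.58
eef_pos: [550.5, 92.5, 326.7]
tcp_rot: [3.137, 0.002, 1.749]
ft_force: [0.4, -0.4, 0.2]
opening: 0.577
grip_force: 0.0
```

```bash
python3 - <<'E'
from go import *
go([(540,160,140,60,60),(520,260,140,23,60)])
E
```

```text
now t 11.58 grasp [551.3  92.3 155.7] rot [1.7976e+02 9.0000e-02 1.0020e+02] open 54.8 grip 0.0 F [ 0.4 -0.4  0.2]
-> (540, 160, 140, 60, 60) [0.456, 0.01, 0.104, 0.0007, 0.0, 0.1117, 0.26] rows 5.6 
-> (520, 260, 140, 23, 60) [0.511, -0.449, -0.0, 0.0, -0.0, 0.1028, 0.26] rows 5.2
```

Call:
{"api": "arm_command", "payload": {"rows": [[[0.456,0.01,0.104,0.0007,0,0.1117,0.26],[0.456,0.01,0.104,0.0007,0,0.1117,0.26],[0.456,0.01,0.104,0.0007,0,0.1117,0.26],[0.456,0.01,0.104,0.0007,0,0.1117,0.26],[0.456,0.01,0.104,0.0007,0,0.1117,0.26],[0.456,0.01,0.104,0.0007,0,0.1117,0.26],[0.456,0.01,0.104,0.0007,0,0.1117,0.26]]]}}

```text
t: 12.17
eef_pos: [539.7, 160.0, 308.0]
tcp_rot: [-3.137, 0.003, 1.043]
ft_force: [0.1, 0.4, -0.0]
opening: 0.631
grip_force: 0.0
```

Call:
{"api": "arm_command", "payload": {"rows": [[[0.511,-0.449,0,0,0,0.1028,0.26],[0.511,-0.449,0,0,0,0.1028,0.26],[0.511,-0.449,0,0,0,0.1028,0.26],[0.511,-0.449,0,0,0,0.1028,0.26],[0.511,-0.449,0,0,0,0.1028,0.26],[0.511,-0.449,0,0,0,0.1028,0.26],[0.511,-0.449,0,0,0,0.1028,0.26]]]}}

```text
t: 12.75
eef_pos: [519.7, 260.2, 308.4]
tcp_rot: [-3.14, 0.005, 0.402]
ft_force: [-0.2, 0.1, 0.1]
opening: 0.631
grip_force: 0.0
```

```bash
cat > nuts.py <<'E'
from h import *
def plates(P,pts,zb,r=34):
    X,Y,Z=P[...,0],P[...,1],P[...,2]
    for cx,cy in pts:
        m=((np.hypot(X-cx,Y-cy)<r)&(Z>zb+3)&(Z<zb+24)).astype(np.uint8)
        m=cv2.morphologyEx(m,cv2.MORPH_OPEN,np.ones((3,3))); k=cv2.connectedComponentsWithStats(m)
        if k[0]>1:
            j=1+np.argmax(k[2][1:,4]); q=P[k[1]==j]; print("plate",k[2][j,4],cv2.minAreaRect(q[:,:2].astype(np.float32)),"z med",np.median(q[:,2]).round(1))
        n=P[(np.hypot(X-cx,Y-cy)<20)&(Z>zb+11)&(Z<zb+24)]
        if len(n): print("  nut",len(n),n.mean(0).round(1))
E
python3 - <<'E'
from nuts import *
i,d=frames("top",6); np.savez("top3.npz",i=i,d=d); P=cloud("top",d)
plates(P,[(542.7,183)],0); plates(P,[(551.2,92.5)],51)
c=ortho("top",i,54,470,680,-40,240,2.8); cv2.imwrite("pics/t4.png",c[:,:,::-1])
E
```

```text
plate 301 ((542.9960327148438, 183.07086181640625), (36.283470153808594, 43.90995788574219), 22.700597763061523) z med 6.7
  nut 46 [542.6 182.8  17. ]
plate 326 ((553.0965576171875, 91.15831756591797), (43.787113189697266, 36.02924728393555), 9.414408683776855) z med 57.6
  nut 49 [552.7  91.3  68.1]
```

View pics/t4.png

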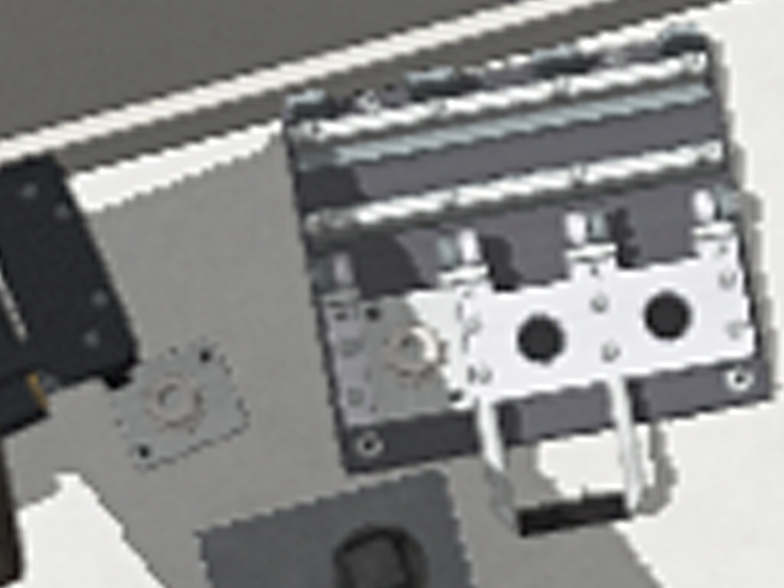

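```bash
python3 - <<'E'
from go import *
go([(542.9,183,60,22.8,60),(542.9,183,21,22.8,60)])
E
```

```text
now t 13.05 grasp [519.3 259.8 138.1] rot [-179.93    0.22   23.05] open 60.1 grip 0.0 F [-0.1  0.  -0.3]
-> (542.9, 183, 60, 22.8, 60) [-0.058, 0.532, 0.52, -0.0002, 0.0006, 0.0007, 0.26] rows 2.7 
-> (542.9, 183, 21, 22.8, 60) [0.0, -0.0, 0.26, 0.0, 0.0, 0.0, 0.26] rows 0.9
```

Call:
{"api": "arm_command", "payload": {"rows": [[[-0.02,0.2,0.15,0,0.0003,0,0.26],[-0.058,0.4,0.3,0,0.0006,0.0007,0.26],[-0.058,0.532,0.45,0,0.0006,0.0007,0.26],[-0.058,0.532,0.52,0,0.0006,0.0007,0.26],[-0.058,0.532,0.52,0,0.0006,0.0007,0.26],[-0.058,0.532,0.52,0,0.0006,0.0007,0.26]]]}}

```text
t: 13.55
eef_pos: [542.8, 183.5, 231.2]
tcp_rot: [-3.14, 0.0, 0.397]
ft_force: [-0.5, 0.3, 0.8]
opening: 0.631
grip_force: 0.0
```

Call:
{"api": "arm_command", "payload": {"rows": [[[0,0,0.1,0,0,0,0.26],[0,0,0.18,0,0,0,0.26],[0,0,0.22,0,0,0,0.26],[0,0,0.235,0,0,0,0.26],[0,0,0.235,0,0,0,0.26],[0,0,0.235,0,0,0,0.26]]]}}

```text
t: 14.05
eef_pos: [542.8, 183.5, 196.3]
tcp_rot: [-3.14, -0.001, 0.397]
ft_force: [-1.0, 0.3, 0.5]
opening: 0.632
grip_force: 0.0
```

```bash
python3 - <<'E'
from go import *
go([(542.9,183,20.3,22.8,60)])
E
```

```text
now t 14.05 grasp [542.8 183.7  25.3] rot [-1.7993e+02 -3.0000e-02  2.2740e+01] open 60.0 grip 0.0 F [-1.   0.3  0.5]
-> (542.9, 183, 20.3, 22.8, 60) [-0.0, 0.003, 0.033, -0.0002, -0.0001, -0.0002, 0.26] rows 0.1
```

Call:
{"api": "arm_command", "payload": {"rows": [[[0,0.003,0.033,0,0,0,0.26],[0,0.003,0.033,0,0,0,0.26],[0,0.003,0.033,0,0,0,-1],[0,0.003,0.033,0,0,0,-1],[0,0.003,0.033,0,0,0,-1],[0,0.003,0.033,0,0,0,-1],[0,0.003,0.033,0,0,0,-1]]]}}

```text
t: 14.63
eef_pos: [542.9, 182.7, 191.1]
tcp_rot: [-3.14, -0.0, 0.396]
ft_force: [-0.0, -0.4, 0.9]
opening: 0.456
grip_force: 30.0
```

Call:
{"api": "arm_command", "payload": {"rows": [[[0,0,-0.1,0,0,0,-1],[0,0,-0.3,0,0,0,-1],[0,0,-0.55,0,0,0,-1],[0,0,-0.8,0,0,0,-1],[0,0,-0.9,0,0,0,-1],[0,0,-0.9,0,0,0,-1],[0,0,-0.9,0,0,0,-1]]]}}

```text
t: 15.22
eef_pos: [542.7, 182.6, 326.3]
tcp_rot: [-3.141, -0.001, 0.397]
ft_force: [-0.5, -0.3, -0.8]
opening: 0.457
grip_force: 30.0
```

```bash
python3 - <<'E'
from go import *
go([(545,110,160,55,0),(560,40,150,85,0),(566.5,2.2,105,100.2,0)])
E
```

```text
now t 15.22 grasp [542.8 182.8 155.3] rot [-1.7994e+02 -8.0000e-02  2.2720e+01] open 43.4 grip 30.0 F [-0.5 -0.3 -0.8]
-> (545, 110, 160, 55, 0) [-0.173, 0.452, -0.032, -0.0001, -0.0003, -0.0897, -1.0] rows 4.5 
-> (560, 40, 150, 85, 0) [-0.325, 0.35, 0.067, 0.0, 0.0, -0.0833, -1.0] rows 4.2 
-> (566.5, 2.2, 105, 100.2, 0) [-0.247, 0.065, 0.3, 0.0, 0.0, -0.0422, -1.0] rows 2.1
```

Call:
{"api": "arm_command", "payload": {"rows": [[[-0.173,0.452,-0.032,0,0,-0.0897,-1],[-0.173,0.452,-0.032,0,0,-0.0897,-1],[-0.173,0.452,-0.032,0,0,-0.0897,-1],[-0.173,0.452,-0.032,0,0,-0.0897,-1],[-0.173,0.452,-0.032,0,0,-0.0897,-1]]]}}

```text
t: 15.63
eef_pos: [545.1, 109.3, 328.7]
tcp_rot: [-3.138, 0.001, 0.966]
ft_force: [0.0, -0.3, -1.3]
opening: 0.458
grip_force: 30.0
```

Call:
{"api": "arm_command", "payload": {"rows": [[[-0.325,0.35,0.067,0,0,-0.0833,-1],[-0.325,0.35,0.067,0,0,-0.0833,-1],[-0.325,0.35,0.067,0,0,-0.0833,-1],[-0.325,0.35,0.067,0,0,-0.0833,-1],[-0.325,0.35,0.067,0,0,-0.0833,-1]]]}}

```text
t: 16.05
eef_pos: [560.1, 39.2, 318.3]
tcp_rot: [-3.138, -0.001, 1.49]
ft_force: [0.1, -1.0, -0.7]
opening: 0.458
grip_force: 30.0
```

Call:
{"api": "arm_command", "payload": {"rows": [[[-0.247,0.065,0.15,0,0,-0.0422,-1],[-0.247,0.065,0.3,0,0,-0.0422,-1],[-0.247,0.065,0.3,0,0,-0.0422,-1],[-0.247,0.065,0.3,0,0,-0.0422,-1],[-0.247,0.065,0.3,0,0,-0.0422,-1],[-0.247,0.065,0.3,0,0,-0.0422,-1],[-0.247,0.065,0.3,0,0,-0.0422,-1]]]}}

```text
t: 16.63
eef_pos: [566.7, 2.9, 276.4]
tcp_rot: [3.14, -0.001, 1.748]
ft_force: [-0.1, -1.1, -1.6]
opening: 0.458
grip_force: 30.0
```

```bash
python3 - <<'E'
from go import *
go([(566.5,2.2,84,100.2,0),(566.5,2.2,71.3,100.2,0)])
E
```

```text
now t 16.63 grasp [566.9   3.1 105.4] rot [ 1.7993e+02 -5.0000e-02  1.0013e+02] open 43.5 grip 30.0 F [-0.1 -1.1 -1.6]
-> (566.5, 2.2, 84, 100.2, 0) [-0.005, -0.003, 0.143, 0.0002, -0.0001, -0.0002, -1.0] rows 0.5 
-> (566.5, 2.2, 71.3, 100.2, 0) [0.0, -0.0, 0.085, 0.0, 0.0, 0.0, -1.0] rows 0.3
```

Call:
{"api": "arm_command", "payload": {"rows": [[[-0.005,-0.003,0.07,0,0,0,-1],[-0.005,-0.003,0.14,0,0,0,-1],[-0.005,-0.003,0.18,0,0,0,-1],[-0.005,-0.003,0.21,0,0,0,-1],[-0.005,-0.003,0.227,0,0,0,-1],[-0.005,-0.003,0.227,0,0,0,-1],[-0.005,-0.003,0.227,0,0,0,-1]]]}}

```text
t: 17.22
eef_pos: [566.1, 1.6, 241.9]
tcp_rot: [-3.141, -0.001, 1.749]
ft_force: [-4.8, 0.6, 12.0]
opening: 0.457
grip_force: 30.0
```

Call:
{"api": "arm_command", "payload": {"rows": [[[0,0,-0.004,0,0,0,0.16],[0,0,-0.004,0,0,0,0.16],[0,0,-0.004,0,0,0,0.16],[0,0,-0.004,0,0,0,0.16],[0,0,-0.1,0,0,0,0.16],[0,0,-0.3,0,0,0,0.16],[0,0,-0.6,0,0,0,0.16],[0,0,-0.6,0,0,0,0.16],[0,0,-0.6,0,0,0,0.16]]]}}

```text
t: 17.97
eef_pos: [566.6, 1.4, 333.6]
tcp_rot: [3.137, 0.0, 1.749]
ft_force: [0.2, -0.3, 0.1]
opening: 0.585
grip_force: 0.0
```

```bash
python3 - <<'E'
from go import *
go([(560,130,170,110,60),(520,250,170,120,32)])
E
```

```text
now t 17.97 grasp [567.4   1.6 162.6] rot [1.7975e+02 1.0000e-02 1.0019e+02] open 55.6 grip 0.0 F [ 0.2 -0.3  0.1]
-> (560, 130, 170, 110, 60) [0.851, 0.108, -0.049, 0.0007, 0.0001, -0.0272, 0.26] rows 3.1 
-> (520, 250, 170, 120, 32) [0.843, 0.023, 0.0, 0.0, 0.0, -0.0278, -0.33] rows 3.0
```

Call:
{"api": "arm_command", "payload": {"rows": [[[0.851,0.108,-0.049,0,0,-0.0272,0.26],[0.851,0.108,-0.049,0,0,-0.0272,0.26],[0.851,0.108,-0.049,0,0,-0.0272,0.26],[0.851,0.108,-0.049,0,0,-0.0272,0.26]]]}}

```text
t: 18.3
eef_pos: [558.9, 134.8, 337.9]
tcp_rot: [-3.141, -0.002, 1.923]
ft_force: [-0.9, 0.1, -0.0]
opening: 0.631
grip_force: 0.0
```

Call:
{"api": "arm_command", "payload": {"rows": [[[0.843,0.023,0,0,0,-0.0278,-0.33],[0.843,0.023,0,0,0,-0.0278,-0.33],[0.843,0.023,0,0,0,-0.0278,-0.33],[0.843,0.023,0,0,0,-0.0278,-0.33],[0.843,0.023,0,0,0,-0.0278,-0.33],[0.843,0.023,0,0,0,-0.0278,-0.33]]]}}

```text
t: 18.8
eef_pos: [519.8, 249.7, 338.1]
tcp_rot: [-3.14, -0.001, 2.095]
ft_force: [0.6, -0.6, -0.0]
opening: 0.344
grip_force: 0.0
```

```bash
python3 - <<'E'
from nuts import *
i,d=frames("top",5); np.savez("top4.npz",i=i,d=d); P=cloud("top",d)
plates(P,[(551.2,92.5),(567.5,2)],51)
c=ortho("top",i,54,390,680,-40,290,2); cv2.imwrite("pics/t5.png",c[:,:,::-1])
E
```

```text
plate 322 ((552.8799438476562, 91.30308532714844), (43.94417953491211, 35.98845672607422), 10.310138702392578) z med 57.6
  nut 47 [552.8  90.9  68.6]
plate 325 ((568.2933959960938, 0.46478271484375), (43.69510269165039, 35.33082580566406), 10.05939769744873) z med 57.3
  nut 43 [5.681e+02 2.000e-01 6.870e+01]
```

View pics/t5.png

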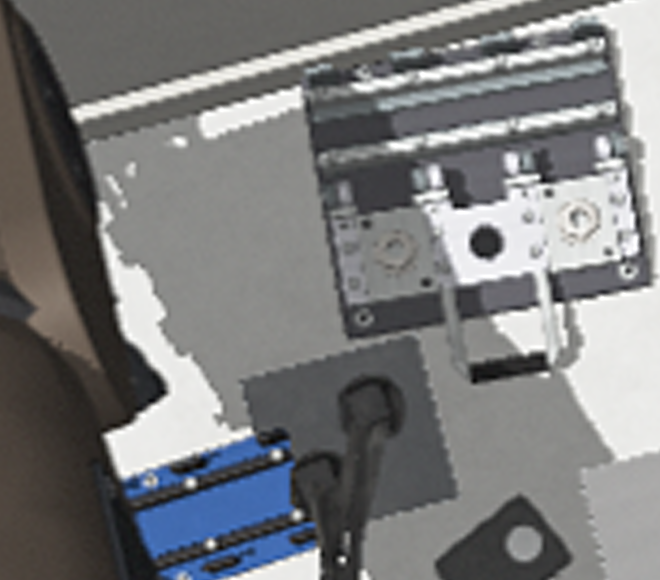

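```bash
python3 - <<'E'
from go import *
go([(510,140,170,110,32),(496,35.5,110,100.2,32),(496,35.5,53,100.2,32)])
def L(a0,l):
    a=np.radians(a0)
    print([(float(round((np.cos(b)-np.cos(a))/1.5,3)),float(round(-(np.sin(b)-np.sin(a))/1.5,3))) for b in np.radians(l)])
L(180,[177,172,165,156,147,138,129,120,111,102]); L(102,[92,78,62,45,30,17,7,1,-1.5,-1.5])
E
```

```text
now t 19.05 grasp [520.2 249.  167.9] rot [ 1.8000e+02 -7.0000e-02  1.1988e+02] open 31.9 grip 0.0 F [0.4 0.1 0.2]
-> (510, 140, 170, 110, 32) [-0.595, -0.421, -0.015, -0.0, -0.0002, 0.0275, -0.33] rows 2.6 
-> (496, 35.5, 110, 100.2, 32) [-0.623, -0.326, 0.4, 0.0, -0.0, 0.0272, -0.33] rows 2.9 
-> (496, 35.5, 53, 100.2, 32) [0.0, -0.0, 0.38, 0.0, 0.0, 0.0, -0.33] rows 1.4 
[(0.001, -0.035), (0.006, -0.093), (0.023, -0.173), (0.058, -0.271), (0.108, -0.363), (0.171, -0.446), (0.247, -0.518), (0.333, -0.577), (0.428, -0.622), (0.528, -0.652)]
[(0.115, -0.014), (0.277, 0.0), (0.452, 0.063), (0.61, 0.181), (0.716, 0.319), (0.776, 0.457), (0.8, 0.571), (0.805, 0.64), (0.805, 0.67), (0.805, 0.67)]
```

Call:
{"api": "arm_command", "payload": {"rows": [[[-0.595,-0.421,-0.015,0,0,0.0275,-0.33],[-0.595,-0.421,-0.015,0,0,0.0275,-0.33],[-0.595,-0.421,-0.015,0,0,0.0275,-0.33],[-0.595,-0.421,-0.015,0,0,0.0275,-0.33]]]}}

```text
t: 19.38
eef_pos: [509.5, 136.9, 341.4]
tcp_rot: [-3.141, -0.001, 1.917]
ft_force: [0.4, -0.3, 0.2]
opening: 0.337
grip_force: 0.0
```

Call:
{"api": "arm_command", "payload": {"rows": [[[-0.623,-0.326,0.4,0,0,0.0272,-0.33],[-0.623,-0.326,0.4,0,0,0.0272,-0.33],[-0.623,-0.326,0.4,0,0,0.0272,-0.33],[-0.623,-0.326,0.4,0,0,0.0272,-0.33],[-0.623,-0.326,0.4,0,0,0.0272,-0.33],[-0.623,-0.326,0.4,0,0,0.0272,-0.33],[-0.623,-0.326,0.4,0,0,0.0272,-0.33]]]}}

```text
t: 19.97
eef_pos: [496.2, 37.3, 281.7]
tcp_rot: [3.14, -0.001, 1.751]
ft_force: [-0.4, 0.3, -0.1]
opening: 0.333
grip_force: 0.0
```

```bash
python3 - <<'E'
from go import *
go([(496,35.5,53,100.2,32)])
E
```

```text
now t 19.97 grasp [496.4  37.5 110.7] rot [ 1.7993e+02 -6.0000e-02  1.0034e+02] open 31.7 grip 0.0 F [-0.4  0.3 -0.1]
-> (496, 35.5, 53, 100.2, 32) [-0.012, -0.004, 0.385, 0.0002, -0.0002, 0.0004, -0.33] rows 1.4
```

Call:
{"api": "arm_command", "payload": {"rows": [[[-0.012,-0.004,0.15,0,0,0,-0.33],[-0.012,-0.004,0.3,0,0,0,-0.33],[-0.012,-0.004,0.385,0,0,0,-0.33],[-0.012,-0.004,0.385,0,0,0,-0.33],[-0.012,-0.004,0.385,0,0,0,-1],[-0.012,-0.004,0.385,0,0,0,-1],[-0.012,-0.004,0.385,0,0,0,-1],[-0.012,-0.004,0.385,0,0,0,-1],[-0.012,-0.004,0.385,0,0,0,-1]]]}}

```text
t: 20.72
eef_pos: [494.7, 34.8, 224.1]
tcp_rot: [-3.139, -0.002, 1.751]
ft_force: [-7.0, -0.8, 8.0]
opening: 0.1
grip_force: 30.0
```

Call:
{"api": "arm_command", "payload": {"rows": [[[0,0.001,-0.035,0,0,0,-1],[0,0.006,-0.093,0,0,0,-1],[0,0.023,-0.173,0,0,0,-1],[0,0.058,-0.271,0,0,0,-1],[0,0.108,-0.363,0,0,0,-1],[0,0.171,-0.446,0,0,0,-1],[0,0.247,-0.518,0,0,0,-1],[0,0.333,-0.577,0,0,0,-1],[0,0.428,-0.622,0,0,0,-1],[0,0.528,-0.652,0,0,0,-1]]]}}

```text
t: 21.55
eef_pos: [573.2, 48.8, 324.3]
tcp_rot: [3.141, -0.001, 1.751]
ft_force: [-4.5, -2.7, 2.4]
opening: 0.098
grip_force: 30.0
```

Call:
{"api": "arm_command", "payload": {"rows": [[[0,0.115,-0.014,0,0,0,-1],[0,0.277,0,0,0,0,-1],[0,0.452,0.063,0,0,0,-1],[0,0.61,0.181,0,0,0,-1],[0,0.716,0.319,0,0,0,-1],[0,0.776,0.457,0,0,0,-1],[0,0.8,0.571,0,0,0,-1],[0,0.805,0.64,0,0,0,-1],[0,0.805,0.67,0,0,0,-1],[0,0.805,0.67,0,0,0,-1]]]}}

```text
t: 22.38
eef_pos: [691.6, 70.1, 223.6]
tcp_rot: [-3.139, -0.001, 1.751]
ft_force: [-16.0, -4.7, 17.9]
opening: 0.097
grip_force: 30.0
```

```bash
python3 - <<'E'
from go import *
go([(690,69.6,54,100.2,0)])
E
```

```text
now t 22.38 grasp [691.2  70.2  52.6] rot [-1.7987e+02 -5.0000e-02  1.0031e+02] open 9.2 grip 30.0 F [-16.   -4.7  17.9]
-> (690, 69.6, 54, 100.2, 0) [-0.001, -0.011, -0.01, -0.0004, -0.0001, 0.0003, -1.0] rows 0.1
```

Call:
{"api": "arm_command", "payload": {"rows": [[[0,0,0,0,0,0,-1],[0,0,0,0,0,0,-1],[0,0,0,0,0,0,-0.33],[0,0,0,0,0,0,-0.33],[0,0,0,0,0,0,-0.33],[0,0,0,0,0,0,-0.33],[0,0,-0.2,0,0,0,-0.33],[0,0,-0.5,0,0,0,-0.33],[0,0,-0.7,0,0,0,-0.33],[0,0,-0.7,0,0,0,-0.33]]]}}

```text
t: 23.22
eef_pos: [693.3, 70.6, 333.1]
tcp_rot: [3.131, 0.0, 1.751]
ft_force: [0.2, -0.2, 0.4]
opening: 0.334
grip_force: 0.0
```

Call:
{"api": "arm_command", "payload": {"rows": [[[0.95,-0.1,0,0,0,0,-0.33],[0.95,-0.1,0,0,0,0,-0.33],[0.95,-0.1,0,0,0,0,-0.33],[0.95,-0.1,0,0,0,0,-0.33],[0.95,-0.1,0,0,0,0,-0.33],[0.95,-0.1,0,0,0,0,-0.33]]]}}

```text
t: 23.72
eef_pos: [651.9, 209.0, 325.7]
tcp_rot: [3.141, -0.001, 1.753]
ft_force: [-0.2, 0.8, -0.5]
opening: 0.333
grip_force: 0.0
```

```bash
python3 - <<'E'
from go import *
go([(690,69.6,110,100.2,32),(690,69.6,54,100.2,32)])
i,d=frames("top",4); np.savez("top5.npz",i=i,d=d); P=cloud("top",d); Z=P[...,2];X=P[...,0];Y=P[...,1]
ex=np.array([.9842,.177]);
u=(X-594.5)*ex[0]+(Y-53.5)*ex[1]; v=-(X-594.5)*ex[1]+(Y-53.5)*ex[0]
for lo in range(-60,110,10):
    m=(u>lo)&(u<lo+10)&(abs(v)<70); print(lo,np.nanmedian(Z[m]).round(1),np.nanpercentile(Z[m],90).round(1))
m=(u>18)&(u<52)&(abs(v)<65)&(Z>50); L=P[m]; A=np.c_[L[:,:2],np.ones(len(L))]
for _ in range(4):
    A=np.c_[L[:,:2],np.ones(len(L))]; c=np.linalg.lstsq(A,L[:,2],rcond=None)[0]; e=L[:,2]-A@c; L=L[abs(e)<3]
print(c,len(L))
cv2.imwrite("pics/t6.png",ortho("top",i,60,480,720,-50,230,2.5)[:,:,::-1])
E
```

```text
now t 23.72 grasp [651.9 209.2 154.7] rot [ 1.7999e+02 -7.0000e-02  1.0042e+02] open 31.6 grip 0.0 F [-0.2  0.8 -0.5]
-> (690, 69.6, 110, 100.2, 32) [-0.96, 0.082, 0.297, 0.0, -0.0002, 0.0006, -0.33] rows 3.6 
-> (690, 69.6, 54, 100.2, 32) [0.0, -0.0, 0.373, 0.0, 0.0, 0.0, -0.33] rows 1.3 
-60 18.6 21.5
-50 18.5 42.7
-40 18.2 20.0
-30 18.3 20.1
-20 18.4 20.1
-10 18.6 58.1
0 19.2 62.3
10 43.9 64.1
20 63.3 64.8
30 63.4 65.0
40 63.4 65.3
50 62.9 64.9
60 54.3 63.8
70 15.6 63.9
80 60.9 63.6
90 57.6 59.6
100 58.2 60.2
[1.14507995e-02 1.40027682e-03 5.60508062e+01] 891
```

View pics/t6.png

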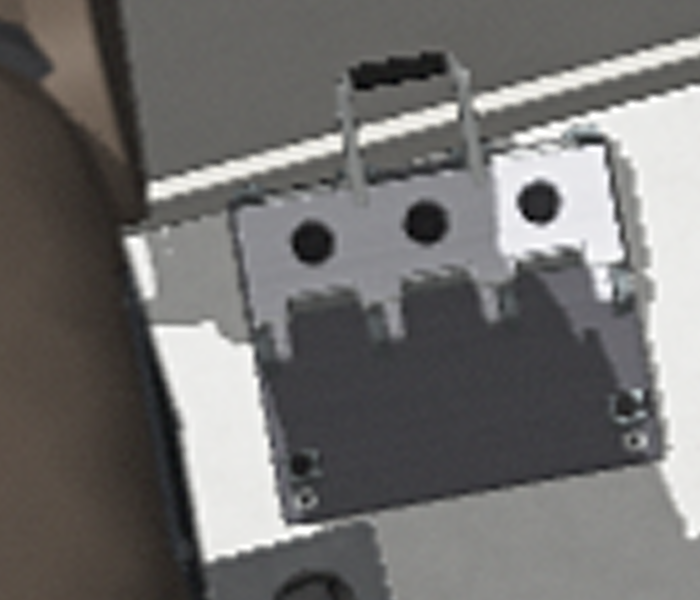

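Call:
{"api": "arm_command", "payload": {"rows": [[[-0.95,0.085,0.1,0,0,0,-0.33],[-0.96,0.085,0.29,0,0,0,-0.33],[-0.96,0.085,0.29,0,0,0,-0.33],[-0.96,0.085,0.29,0,0,0,-0.33],[-0.96,0.085,0.29,0,0,0,-0.33],[-0.96,0.085,0.29,0,0,0,-0.33],[-0.96,0.085,0.29,0,0,0,-0.33]]]}}

```text
t: 24.5
eef_pos: [690.5, 68.1, 282.3]
tcp_rot: [3.142, -0.001, 1.749]
ft_force: [-1.1, -0.0, 0.4]
opening: 0.334
grip_force: 0.0
```

```bash
python3 - <<'E'
from go import *
go([(690,69.8,54,100.2,32)])
def L(a0,l):
    a=np.radians(a0)
    print([(float(round((np.cos(b)-np.cos(a))/1.5,3)),float(round(-(np.sin(b)-np.sin(a))/1.5,3))) for b in np.radians(l)])
L(0,[3,8,15,24,33,42,51,60,69,78]); L(78,[87,96,105,114,123,132,141,150,159,168]); L(168,[174,179,181,181])
E
```

```text
now t 24.50 grasp [690.4  68.3 111.3] rot [ 1.8000e+02 -8.0000e-02  1.0023e+02] open 31.7 grip 0.0 F [-1.1 -0.   0.4]
-> (690, 69.8, 54, 100.2, 32) [0.011, -0.001, 0.382, 0.0, -0.0002, 0.0001, -0.33] rows 1.4 
[(-0.001, -0.035), (-0.006, -0.093), (-0.023, -0.173), (-0.058, -0.271), (-0.108, -0.363), (-0.171, -0.446), (-0.247, -0.518), (-0.333, -0.577), (-0.428, -0.622), (-0.528, -0.652)]
[(-0.104, -0.014), (-0.208, -0.011), (-0.311, 0.008), (-0.41, 0.043), (-0.502, 0.093), (-0.585, 0.157), (-0.657, 0.233), (-0.716, 0.319), (-0.761, 0.413), (-0.791, 0.513)]
[(-0.011, 0.069), (-0.014, 0.127), (-0.014, 0.15), (-0.014, 0.15)]
```

Call:
{"api": "arm_command", "payload": {"rows": [[[0.01,-0.001,0.15,0,0,0,-0.33],[0.01,-0.001,0.3,0,0,0,-0.33],[0.01,-0.001,0.38,0,0,0,-0.33],[0.01,-0.001,0.38,0,0,0,-0.33],[0.01,-0.001,0.38,0,0,0,-1],[0.01,-0.001,0.38,0,0,0,-1],[0.01,-0.001,0.38,0,0,0,-1],[0.01,-0.001,0.38,0,0,0,-1],[0.01,-0.001,0.38,0,0,0,-1]]]}}

```text
t: 25.25
eef_pos: [690.5, 70.2, 226.4]
tcp_rot: [3.138, -0.001, 1.75]
ft_force: [3.5, 1.1, 2.0]
opening: 0.093
grip_force: 30.0
```

Call:
{"api": "arm_command", "payload": {"rows": [[[0,-0.001,-0.035,0,0,0,-1],[0,-0.006,-0.093,0,0,0,-1],[0,-0.023,-0.173,0,0,0,-1],[0,-0.058,-0.271,0,0,0,-1],[0,-0.108,-0.363,0,0,0,-1],[0,-0.171,-0.446,0,0,0,-1],[0,-0.247,-0.518,0,0,0,-1],[0,-0.333,-0.577,0,0,0,-1],[0,-0.428,-0.622,0,0,0,-1],[0,-0.528,-0.652,0,0,0,-1]]]}}

```text
t: 26.08
eef_pos: [613.1, 56.4, 327.0]
tcp_rot: [3.13, -0.0, 1.75]
ft_force: [6.2, 4.7, 6.5]
opening: 0.095
grip_force: 30.0
```

Call:
{"api": "arm_command", "payload": {"rows": [[[0,-0.104,-0.014,0,0,0,-1],[0,-0.208,-0.011,0,0,0,-1],[0,-0.311,0.008,0,0,0,-1],[0,-0.41,0.043,0,0,0,-1],[0,-0.502,0.093,0,0,0,-1],[0,-0.585,0.157,0,0,0,-1],[0,-0.657,0.233,0,0,0,-1],[0,-0.716,0.319,0,0,0,-1],[0,-0.761,0.413,0,0,0,-1],[0,-0.791,0.513,0,0,0,-1]]]}}

```text
t: 26.92
eef_pos: [495.4, 34.9, 246.7]
tcp_rot: [3.137, -0.001, 1.75]
ft_force: [7.4, 6.6, 2.1]
opening: 0.096
grip_force: 30.0
```

Call:
{"api": "arm_command", "payload": {"rows": [[[0,-0.011,0.069,0,0,0,-1],[0,-0.014,0.127,0,0,0,-1],[0,-0.014,0.15,0,0,0,-1],[0,-0.014,0.15,0,0,0,-1],[0,-0.014,0.15,0,0,0,-1]]]}}

```text
t: 27.33
eef_pos: [493.8, 34.3, 224.8]
tcp_rot: [3.139, -0.0, 1.751]
ft_force: [0.8, 1.1, 11.2]
opening: 0.097
grip_force: 30.0
```

Call:
{"api": "arm_command", "payload": {"rows": [[[0,0,0,0,0,0,-0.33],[0,0,0,0,0,0,-0.33],[0,0,0,0,0,0,-0.33],[0,0,0,0,0,0,-0.33],[0,0,-0.2,0,0,0,-0.33],[0,0,-0.4,0,0,0,-0.33],[0,0,-0.8,0,0,0,-0.33],[0,0,-0.8,0,0,0,-0.33],[0,0,-0.8,0,0,0,-0.33]]]}}

```text
t: 28.08
eef_pos: [493.5, 34.2, 347.3]
tcp_rot: [3.135, 0.0, 1.751]
ft_force: [0.7, 0.5, 0.3]
opening: 0.33
grip_force: 0.0
```

```bash
python3 - <<'E'
from go import *
go([(560,150,175,115,60),(590,255,175,115,60)])
E
```

```text
now t 28.08 grasp [494.6  34.4 176.3] rot [1.7965e+02 2.0000e-02 1.0030e+02] open 31.4 grip 0.0 F [0.7 0.5 0.3]
-> (560, 150, 175, 115, 60) [0.68, 0.574, 0.012, 0.001, 0.0002, -0.0408, 0.26] rows 3.2 
-> (590, 255, 175, 115, 60) [0.55, 0.477, 0.0, 0.0, 0.0, 0.0, 0.26] rows 2.6
```

```bash
python3 - <<'E'
from go import *
go([(540,165,190,115,60),(530,295,215,125,60),(489,385,233,128.6,60)])
E
```

```text
now t 28.08 grasp [494.6  34.4 176.3] rot [1.7965e+02 2.0000e-02 1.0030e+02] open 31.4 grip 0.0 F [0.7 0.5 0.3]
-> (540, 165, 190, 115, 60) [0.802, 0.461, -0.088, 0.001, 0.0002, -0.0408, 0.26] rows 3.3 
-> (530, 295, 215, 125, 60) [0.814, 0.306, -0.167, 0.0, 0.0, -0.0278, 0.26] rows 3.2 
-> (489, 385, 233, 128.6, 60) [0.648, 0.12, -0.12, -0.0, 0.0, -0.01, 0.26] rows 2.4
```

Call:
{"api": "arm_command", "payload": {"rows": [[[0.802,0.461,-0.088,0.001,0,-0.0408,0.26],[0.802,0.461,-0.088,0.001,0,-0.0408,0.26],[0.802,0.461,-0.088,0.001,0,-0.0408,0.26],[0.802,0.461,-0.088,0.001,0,-0.0408,0.26],[0.802,0.461,-0.088,0.001,0,-0.0408,0.26]]]}}

```text
t: 28.5
eef_pos: [540.2, 167.5, 355.9]
tcp_rot: [-3.135, -0.002, 2.01]
ft_force: [-1.1, 0.2, -0.7]
opening: 0.607
grip_force: 0.0
```

Call:
{"api": "arm_command", "payload": {"rows": [[[0.814,0.306,-0.167,0,0,-0.0278,0.26],[0.814,0.306,-0.167,0,0,-0.0278,0.26],[0.814,0.306,-0.167,0,0,-0.0278,0.26],[0.814,0.306,-0.167,0,0,-0.0278,0.26],[0.814,0.306,-0.167,0,0,-0.0278,0.26]]]}}

```text
t: 28.92
eef_pos: [529.4, 296.0, 381.2]
tcp_rot: [-3.135, -0.003, 2.184]
ft_force: [-0.4, -0.6, -0.1]
opening: 0.633
grip_force: 0.0
```

Call:
{"api": "arm_command", "payload": {"rows": [[[0.648,0.12,-0.12,0,0,-0.01,0.26],[0.648,0.12,-0.12,0,0,-0.01,0.26],[0.648,0.12,-0.12,0,0,-0.01,0.26],[0.648,0.12,-0.12,0,0,-0.01,0.26],[0.648,0.12,-0.12,0,0,-0.01,0.26]]]}}

```text
t: 29.33
eef_pos: [489.3, 383.6, 399.2]
tcp_rot: [-3.135, -0.003, 2.244]
ft_force: [-0.0, 0.2, -0.9]
opening: 0.631
grip_force: 0.0
```

```bash
python3 - <<'E'
from nuts import *
i,d=frames("top",6); np.savez("top6.npz",i=i,d=d); P=cloud("top",d)
X,Y,Z=P[...,0],P[...,1],P[...,2]
a=ortho("top",i,54,580,680,-10,150,2.4); b=ortho("top",i,32,360,490,120,310,4)
cv2.imwrite("pics/t7.png",np.vstack([cv2.resize(a,(410,256)),cv2.resize(b,(500,342))[:, :410]]) [:,:,::-1]) if 0 else None
b=cv2.copyMakeBorder(b,0,0,0,max(0,a.shape[1]-b.shape[1]),cv2.BORDER_CONSTANT); a=cv2.copyMakeBorder(a,0,0,0,max(0,b.shape[1]-a.shape[1]),cv2.BORDER_CONSTANT)
im=np.vstack([a[:75*3],b]); im=im[:600]; print(im.shape); cv2.imwrite("pics/t7.png",im[:,:,::-1])
ex=np.array([.9842,.177]); 
for v in (46,0,-46):
    c=np.array([594.5,53.5])+36*ex+v*np.array([-.177,.9842]); m=np.hypot(X-c[0],Y-c[1])<12; print("seat",c.round(1),np.median(Z[m]).round(1),Z[m].std().round(1))
    m=((np.hypot(X-c[0],Y-c[1])<32)&(Z>51)&(Z<58)).astype(np.uint8); m=cv2.morphologyEx(m,cv2.MORPH_OPEN,np.ones((3,3))); k=cv2.connectedComponentsWithStats(m)
    if k[0]>1: j=1+np.argmax(k[2][1:,4]); q=P[k[1]==j]; print("  ",len(q),cv2.minAreaRect(q[:,:2].astype(np.float32)),q.mean(0))
E
```

```text
(600, 760, 3)
seat [621.8 105.1] 54.8 1.2
   328 ((624.9173583984375, 104.18412780761719), (44.27312469482422, 35.994239807128906), 10.447693824768066) [624.4696246  103.872935    54.73932778]
seat [629.9  59.9] 19.0 3.7
   9 ((623.7167358398438, 88.23336791992188), (5.022673606872559, 4.418452739715576), 1.0100233554840088) [623.78063248  88.28936523  55.25764374]
seat [638.1  14.6] 55.2 1.2
   316 ((641.1976318359375, 13.635159492492676), (44.8212890625, 35.76994323730469), 9.714159965515137) [640.26044758  13.26059983  54.85322241]
```

View pics/t7.png

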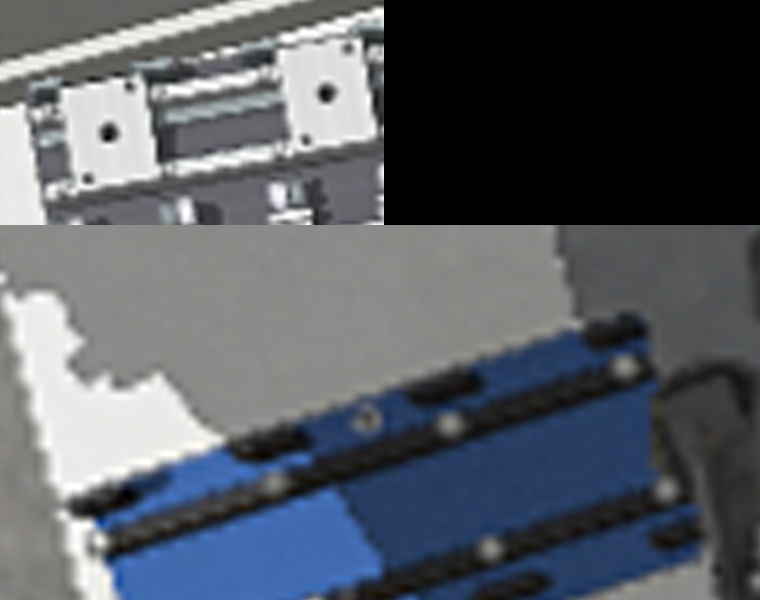

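```bash
python3 - <<'E'
from go import *
go([(535,290,200,120,50),(590,180,150,108,50),(622.7,103.8,90,100.2,50)])
E
```

```text
now t 29.63 grasp [488.6 383.6 228.8] rot [-179.66   -0.19  128.5 ] open 59.4 grip 0.0 F [-0.7 -0.2 -0.1]
-> (535, 290, 200, 120, 50) [-0.678, -0.152, 0.191, -0.001, -0.0005, 0.0236, 0.05] rows 2.6 
-> (590, 180, 150, 108, 50) [-0.818, -0.049, 0.333, 0.0, -0.0, 0.0333, 0.05] rows 3.2 
-> (622.7, 103.8, 90, 100.2, 50) [-0.551, 0.05, 0.4, -0.0, -0.0, 0.0217, 0.05] rows 2.5
```

Call:
{"api": "arm_command", "payload": {"rows": [[[-0.678,-0.152,0.191,-0.001,-0.0005,0.0236,0.05],[-0.678,-0.152,0.191,-0.001,-0.0005,0.0236,0.05],[-0.678,-0.152,0.191,-0.001,-0.0005,0.0236,0.05],[-0.678,-0.152,0.191,-0.001,-0.0005,0.0236,0.05]]]}}

```text
t: 29.97
eef_pos: [536.3, 287.1, 369.6]
tcp_rot: [-3.14, 0.001, 2.092]
ft_force: [-0.4, -0.1, -1.0]
opening: 0.53
grip_force: 0.0
```

Call:
{"api": "arm_command", "payload": {"rows": [[[-0.818,-0.049,0.333,0,0,0.0333,0.05],[-0.818,-0.049,0.333,0,0,0.0333,0.05],[-0.818,-0.049,0.333,0,0,0.0333,0.05],[-0.818,-0.049,0.333,0,0,0.0333,0.05],[-0.818,-0.049,0.333,0,0,0.0333,0.05]]]}}

```text
t: 30.38
eef_pos: [590.6, 179.2, 320.1]
tcp_rot: [-3.14, -0.0, 1.884]
ft_force: [-0.7, 0.6, -0.1]
opening: 0.522
grip_force: 0.0
```

Call:
{"api": "arm_command", "payload": {"rows": [[[-0.551,0.05,0.4,0,0,0.0217,0.05],[-0.551,0.05,0.4,0,0,0.0217,0.05],[-0.551,0.05,0.4,0,0,0.0217,0.05],[-0.551,0.05,0.4,0,0,0.0217,0.05],[-0.551,0.05,0.4,0,0,0.0217,0.05],[-0.551,0.05,0.4,0,0,0.0217,0.05],[-0.551,0.05,0.4,0,0,0.0217,0.05]]]}}

```text
t: 30.97
eef_pos: [622.3, 106.8, 262.6]
tcp_rot: [3.139, -0.0, 1.752]
ft_force: [0.0, -1.1, 0.4]
opening: 0.524
grip_force: 0.0
```

```bash
python3 - <<'E'
from go import *
go([(622.7,103.8,64.5,100.2,50)])
E
```

```text
now t 30.97 grasp [622.7 106.9  91.6] rot [ 1.7986e+02 -1.0000e-02  1.0041e+02] open 49.8 grip 0.0 F [ 0.  -1.1  0.4]
-> (622.7, 103.8, 64.5, 100.2, 50) [-0.02, -0.002, 0.181, 0.0004, -0.0, 0.0006, 0.05] rows 0.7
```

Call:
{"api": "arm_command", "payload": {"rows": [[[-0.02,-0.002,0.03,0,0,0.0006,0.05],[-0.02,-0.002,0.05,0,0,0.0006,0.05],[-0.02,-0.002,0.1,0,0,0.0006,0.05],[-0.02,-0.002,0.14,0,0,0.0006,0.05],[-0.02,-0.002,0.181,0,0,0.0006,0.05],[-0.02,-0.002,0.181,0,0,0.0006,0.05],[-0.02,-0.002,0.181,0,0,0.0006,0.05]]]}}

```text
t: 31.55
eef_pos: [622.9, 102.2, 233.5]
tcp_rot: [-3.141, -0.0, 1.747]
ft_force: [1.0, 0.5, -0.1]
opening: 0.522
grip_force: 0.0
```

Call:
{"api": "arm_command", "payload": {"rows": [[[0.009,0,-0.012,0,0,0.0005,0.05],[0.009,0,-0.012,0,0,0.0005,0.05],[0.009,0,-0.012,0,0,0.0005,-1],[0.009,0,-0.012,0,0,0.0005,-1],[0.009,0,-0.012,0,0,0.0005,-1],[0.009,0,-0.012,0,0,0.0005,-1],[0.009,0,-0.012,0,0,0.0005,-1]]]}}

```text
t: 32.13
eef_pos: [622.6, 103.6, 236.3]
tcp_rot: [3.141, -0.0, 1.744]
ft_force: [-1.6, 0.1, 5.5]
opening: 0.461
grip_force: 30.0
```

Call:
{"api": "arm_command", "payload": {"rows": [[[0,0,-0.1,0,0,0,-1],[0,0,-0.3,0,0,0,-1],[0,0,-0.55,0,0,0,-1],[0,0,-0.7,0,0,0,-1],[0,0,-0.7,0,0,0,-1],[0,0,-0.7,0,0,0,-1]]]}}

```text
t: 32.63
eef_pos: [622.5, 103.5, 341.8]
tcp_rot: [3.138, 0.0, 1.744]
ft_force: [0.3, 0.3, -1.7]
opening: 0.46
grip_force: 30.0
```

```bash
python3 - <<'E'
from go import *
go([(550,175,160,104,0),(470,240,140,108.4,0),(400.2,256.8,90,108.4,0)])
E
```

```text
now t 32.63 grasp [623.  103.5 170.8] rot [1.7982e+02 1.0000e-02 9.9900e+01] open 43.7 grip 30.0 F [ 0.3  0.3 -1.7]
-> (550, 175, 160, 104, 0) [0.553, -0.394, 0.071, 0.0005, 0.0, -0.0114, -1.0] rows 2.5 
-> (470, 240, 140, 108.4, 0) [0.549, -0.413, 0.133, 0.0, 0.0, -0.0122, -1.0] rows 2.5 
-> (400.2, 256.8, 90, 108.4, 0) [0.253, -0.406, 0.333, 0.0, 0.0, 0.0, -1.0] rows 2.1
```

Call:
{"api": "arm_command", "payload": {"rows": [[[0.553,-0.394,0.071,0.0005,0,-0.0114,-1],[0.553,-0.394,0.071,0.0005,0,-0.0114,-1],[0.553,-0.394,0.071,0.0005,0,-0.0114,-1],[0.553,-0.394,0.071,0.0005,0,-0.0114,-1]]]}}

```text
t: 32.97
eef_pos: [547.3, 177.3, 328.2]
tcp_rot: [-3.134, -0.001, 1.818]
ft_force: [0.8, 0.5, -1.0]
opening: 0.458
grip_force: 30.0
```

Call:
{"api": "arm_command", "payload": {"rows": [[[0.549,-0.413,0.133,0,0,-0.0122,-1],[0.549,-0.413,0.133,0,0,-0.0122,-1],[0.549,-0.413,0.133,0,0,-0.0122,-1],[0.549,-0.413,0.133,0,0,-0.0122,-1]]]}}

```text
t: 33.3
eef_pos: [467.2, 241.5, 308.4]
tcp_rot: [-3.134, -0.001, 1.894]
ft_force: [-0.3, -0.7, -0.4]
opening: 0.456
grip_force: 30.0
```

Call:
{"api": "arm_command", "payload": {"rows": [[[0.253,-0.406,0.333,0,0,0,-1],[0.253,-0.406,0.333,0,0,0,-1],[0.253,-0.406,0.333,0,0,0,-1],[0.253,-0.406,0.333,0,0,0,-1],[0.253,-0.406,0.333,0,0,0,-1],[0.253,-0.406,0.333,0,0,0,-1],[0.253,-0.406,0.333,0,0,0,-1]]]}}

```text
t: 33.88
eef_pos: [401.3, 256.4, 261.0]
tcp_rot: [-3.141, -0.0, 1.891]
ft_force: [0.1, 0.6, -0.5]
opening: 0.46
grip_force: 30.0
```

```bash
python3 - <<'E'
from go import *
go([(400.2,256.8,66,108.4,0)])
E
```

```text
now t 33.88 grasp [401.1 256.5  90. ] rot [-1.7995e+02 -3.0000e-02  1.0834e+02] open 43.7 grip 30.0 F [ 0.1  0.6 -0.5]
-> (400.2, 256.8, 66, 108.4, 0) [0.004, -0.006, 0.16, -0.0001, -0.0001, -0.0002, -1.0] rows 0.6
```

Call:
{"api": "arm_command", "payload": {"rows": [[[0.004,-0.006,0.08,0,0,0,-1],[0.004,-0.006,0.15,0,0,0,-1],[0.004,-0.006,0.16,0,0,0,-1],[0.004,-0.006,0.16,0,0,0,-1],[0.004,-0.006,0.16,0,0,0,-1]]]}}

```text
t: 34.3
eef_pos: [399.5, 256.9, 237.1]
tcp_rot: [-3.14, -0.0, 1.891]
ft_force: [-0.1, -0.4, -1.3]
opening: 0.458
grip_force: 30.0
```

```bash
python3 - <<'E'
from go import *
go([(400.2,256.8,49,108.4,0)])
E
```

```text
now t 34.30 grasp [399.2 256.9  66.1] rot [-1.7990e+02 -2.0000e-02  1.0837e+02] open 43.5 grip 30.0 F [-0.1 -0.4 -1.3]
-> (400.2, 256.8, 49, 108.4, 0) [-0.002, 0.004, 0.114, -0.0003, -0.0001, -0.0001, -1.0] rows 0.4
```

Call:
{"api": "arm_command", "payload": {"rows": [[[-0.002,0.004,0.03,0,0,0,-1],[-0.002,0.004,0.06,0,0,0,-1],[-0.002,0.004,0.08,0,0,0,-1],[-0.002,0.004,0.095,0,0,0,-1],[-0.002,0.004,0.11,0,0,0,-1],[-0.002,0.004,0.114,0,0,0,-1],[-0.002,0.004,0.114,0,0,0,-1]]]}}

```text
t: 34.88
eef_pos: [399.6, 256.9, 219.7]
tcp_rot: [-3.139, -0.0, 1.892]
ft_force: [-1.2, -0.0, 4.1]
opening: 0.459
grip_force: 30.0
```

Call:
{"api": "arm_command", "payload": {"rows": [[[0,0,-0.003,0,0,0,0.05],[0,0,-0.003,0,0,0,0.05],[0,0,-0.003,0,0,0,0.05],[0,0,-0.1,0,0,0,0.05],[0,0,-0.3,0,0,0,0.05],[0,0,-0.7,0,0,0,0.05],[0,0,-0.7,0,0,0,0.05],[0,0,-0.7,0,0,0,0.05]]]}}

```text
t: 35.55
eef_pos: [400.2, 257.1, 328.2]
tcp_rot: [3.137, -0.001, 1.892]
ft_force: [-0.7, -0.2, -1.2]
opening: 0.524
grip_force: 0.0
```

```bash
python3 - <<'E'
from go import *
go([(480,215,160,106,50),(570,120,160,104,50),(630,50,150,100.2,50),(639,13.2,90,100.2,50)])
E
```

```text
now t 35.55 grasp [400.8 257.5 157.2] rot [ 1.7976e+02 -6.0000e-02  1.0841e+02] open 49.8 grip 0.0 F [-0.7 -0.2 -1.2]
-> (480, 215, 160, 106, 50) [-0.435, 0.416, -0.017, 0.0006, -0.0002, 0.0067, 0.05] rows 2.2 
-> (570, 120, 160, 104, 50) [-0.774, 0.402, 0.0, 0.0, -0.0, 0.0056, 0.05] rows 3.1 
-> (630, 50, 150, 100.2, 50) [-0.55, 0.275, 0.067, 0.0, -0.0, 0.0106, 0.05] rows 2.2 
-> (639, 13.2, 90, 100.2, 50) [-0.252, 0.016, 0.4, 0.0, 0.0, 0.0, 0.05] rows 1.7
```

Call:
{"api": "arm_command", "payload": {"rows": [[[-0.435,0.416,-0.017,0.0006,0,0.0067,0.05],[-0.435,0.416,-0.017,0.0006,0,0.0067,0.05],[-0.435,0.416,-0.017,0.0006,0,0.0067,0.05]]]}}

```text
t: 35.8
eef_pos: [483.6, 212.8, 326.5]
tcp_rot: [-3.138, 0.0, 1.848]
ft_force: [-0.2, -1.3, -0.9]
opening: 0.529
grip_force: 0.0
```

Call:
{"api": "arm_command", "payload": {"rows": [[[-0.774,0.402,0,0,0,0.0056,0.05],[-0.774,0.402,0,0,0,0.0056,0.05],[-0.774,0.402,0,0,0,0.0056,0.05],[-0.774,0.402,0,0,0,0.0056,0.05]]]}}

```text
t: 36.13
eef_pos: [572.9, 115.8, 325.3]
tcp_rot: [-3.136, 0.001, 1.811]
ft_force: [-0.3, 0.4, 0.4]
opening: 0.53
grip_force: 0.0
```

Call:
{"api": "arm_command", "payload": {"rows": [[[-0.55,0.275,0.067,0,0,0.0106,0.05],[-0.55,0.275,0.067,0,0,0.0106,0.05],[-0.55,0.275,0.067,0,0,0.0106,0.05],[-0.55,0.275,0.067,0,0,0.0106,0.05]]]}}

```text
t: 36.47
eef_pos: [630.6, 47.4, 314.3]
tcp_rot: [-3.134, 0.0, 1.745]
ft_force: [0.3, 0.1, -0.1]
opening: 0.528
grip_force: 0.0
```

Call:
{"api": "arm_command", "payload": {"rows": [[[-0.252,0.016,0.4,0,0,0,0.05],[-0.252,0.016,0.4,0,0,0,0.05],[-0.252,0.016,0.4,0,0,0,0.05],[-0.252,0.016,0.4,0,0,0,0.05],[-0.252,0.016,0.4,0,0,0,0.05],[-0.252,0.016,0.4,0,0,0,0.05]]]}}

```text
t: 36.97
eef_pos: [638.1, 14.0, 257.7]
tcp_rot: [-3.137, 0.001, 1.749]
ft_force: [0.6, -0.2, 1.1]
opening: 0.523
grip_force: 0.0
```

```bash
python3 - <<'E'
from go import *
go([(639,13.2,80,100.2,50)])
i,d=frames("top",4); P=cloud("top",d); X,Y,Z=P[...,0],P[...,1],P[...,2]
np.savez("top7.npz",i=i,d=d)
for c,z in(((402.5,257),38),((641,13.6),54.5)):
    m=((np.hypot(X-c[0],Y-c[1])<32)&(Z>z-3)&(Z<z+3.5)).astype(np.uint8); m=cv2.morphologyEx(m,cv2.MORPH_OPEN,np.ones((3,3))); k=cv2.connectedComponentsWithStats(m)
    if k[0]>1: j=1+np.argmax(k[2][1:,4]); q=P[k[1]==j]; print("  ",len(q),cv2.minAreaRect(q[:,:2].astype(np.float32)),q.mean(0))
E
```

```text
now t 36.97 grasp [637.4  13.8  86.7] rot [-1.7974e+02  4.0000e-02  1.0022e+02] open 49.6 grip 0.0 F [ 0.6 -0.2  1.1]
-> (639, 13.2, 80, 100.2, 50) [-0.006, 0.005, 0.045, -0.0007, 0.0001, 0.0001, 0.05] rows 0.2
```

Call:
{"api": "arm_command", "payload": {"rows": [[[-0.004,0.005,0.03,-0.0007,0,0,0.05],[-0.004,0.005,0.045,-0.0007,0,0,0.05],[-0.004,0.005,0.045,-0.0007,0,0,0.05],[-0.004,0.005,0.045,-0.0007,0,0,0.05]]]}}

```text
t: 37.5
eef_pos: [639.0, 12.2, 249.2]
tcp_rot: [-3.139, 0.0, 1.748]
ft_force: [0.3, -0.1, 0.5]
opening: 0.528
grip_force: 0.0
```

```bash
python3 - <<'E'
from go import *
go([(639,13.2,65,100.2,50)])
E
```

```text
now t 37.50 grasp [638.6  12.1  78.2] rot [-1.7986e+02  2.0000e-02  1.0015e+02] open 50.1 grip 0.0 F [ 0.3 -0.1  0.5]
-> (639, 13.2, 65, 100.2, 50) [0.006, 0.002, 0.088, -0.0004, 0.0, -0.0001, 0.05] rows 0.3
```

Call:
{"api": "arm_command", "payload": {"rows": [[[0.006,0.002,0.04,-0.0004,0,0,0.05],[0.006,0.002,0.08,-0.0004,0,0,0.05],[0.006,0.002,0.088,-0.0004,0,0,0.05],[0.006,0.002,0.088,-0.0004,0,0,0.05],[0.006,0.002,0.088,-0.0004,0,0,0.05],[0.006,0.002,0.088,-0.0004,0,0,-1],[0.006,0.002,0.088,-0.0004,0,0,-1],[0.006,0.002,0.088,-0.0004,0,0,-1],[0.006,0.002,0.088,-0.0004,0,0,-1],[0.006,0.002,0.088,-0.0004,0,0,-1]]]}}

```text
t: 38.33
eef_pos: [638.9, 13.1, 236.4]
tcp_rot: [3.141, 0.0, 1.748]
ft_force: [-4.1, -1.0, 2.3]
opening: 0.459
grip_force: 30.0
```

Call:
{"api": "arm_command", "payload": {"rows": [[[0,0,0,0,0,0,-1],[0,0,-0.1,0,0,0,-1],[0,0,-0.3,0,0,0,-1],[0,0,-0.55,0,0,0,-1],[0,0,-0.7,0,0,0,-1],[0,0,-0.7,0,0,0,-1],[0,0,-0.7,0,0,0,-1]]]}}

```text
t: 38.92
eef_pos: [639.1, 13.3, 342.4]
tcp_rot: [3.138, 0.001, 1.748]
ft_force: [-1.6, -1.0, -1.7]
opening: 0.461
grip_force: 30.0
```

```bash
python3 - <<'E'
from go import *
go([(585,110,165,104,0),(500,180,150,106,0),(414.7,213.1,90,108.4,0)])
E
```

```text
now t 38.92 grasp [639.8  13.2 171.4] rot [1.7978e+02 6.0000e-02 1.0016e+02] open 43.8 grip 30.0 F [-1.6 -1.  -1.7]
-> (585, 110, 165, 104, 0) [0.698, -0.241, 0.041, 0.0006, 0.0002, -0.0107, -1.0] rows 2.7 
-> (500, 180, 150, 106, 0) [0.59, -0.437, 0.1, -0.0, 0.0, -0.0056, -1.0] rows 2.7 
-> (414.7, 213.1, 90, 108.4, 0) [0.369, -0.486, 0.4, 0.0, 0.0, -0.0067, -1.0] rows 2.6
```

Call:
{"api": "arm_command", "payload": {"rows": [[[0.698,-0.241,0.041,0.0006,0,-0.0107,-1],[0.698,-0.241,0.041,0.0006,0,-0.0107,-1],[0.698,-0.241,0.041,0.0006,0,-0.0107,-1],[0.698,-0.241,0.041,0.0006,0,-0.0107,-1]]]}}

```text
t: 39.25
eef_pos: [582.6, 113.5, 333.2]
tcp_rot: [-3.135, -0.001, 1.818]
ft_force: [0.6, -0.3, -1.0]
opening: 0.458
grip_force: 30.0
```

Call:
{"api": "arm_command", "payload": {"rows": [[[0.59,-0.437,0.1,0,0,-0.0056,-1],[0.59,-0.437,0.1,0,0,-0.0056,-1],[0.59,-0.437,0.1,0,0,-0.0056,-1],[0.59,-0.437,0.1,0,0,-0.0056,-1]]]}}

```text
t: 39.58
eef_pos: [496.5, 181.9, 318.3]
tcp_rot: [-3.134, -0.001, 1.853]
ft_force: [1.8, -0.6, -1.1]
opening: 0.457
grip_force: 30.0
```

Call:
{"api": "arm_command", "payload": {"rows": [[[0.369,-0.486,0.4,0,0,-0.0067,-1],[0.369,-0.486,0.4,0,0,-0.0067,-1],[0.369,-0.486,0.4,0,0,-0.0067,-1],[0.369,-0.486,0.4,0,0,-0.0067,-1],[0.369,-0.486,0.4,0,0,-0.0067,-1],[0.369,-0.486,0.4,0,0,-0.0067,-1],[0.369,-0.486,0.4,0,0,-0.0067,-1]]]}}

```text
t: 40.17
eef_pos: [415.7, 212.6, 260.7]
tcp_rot: [-3.14, 0.0, 1.892]
ft_force: [-0.6, -0.3, -1.0]
opening: 0.461
grip_force: 30.0
```

```bash
python3 - <<'E'
from go import *
go([(414.7,213.1,66,108.4,0)])
E
```

```text
now t 40.17 grasp [415.4 212.5  89.7] rot [-1.7991e+02  1.0000e-02  1.0839e+02] open 43.8 grip 30.0 F [-0.6 -0.3 -1. ]
-> (414.7, 213.1, 66, 108.4, 0) [0.005, -0.005, 0.158, -0.0003, 0.0, -0.0, -1.0] rows 0.6
```

Call:
{"api": "arm_command", "payload": {"rows": [[[0.004,-0.004,0.08,0,0,0,-1],[0.004,-0.004,0.15,0,0,0,-1],[0.004,-0.004,0.158,0,0,0,-1],[0.004,-0.004,0.158,0,0,0,-1],[0.004,-0.004,0.158,0,0,0,-1]]]}}

```text
t: 40.58
eef_pos: [414.1, 213.0, 237.2]
tcp_rot: [-3.139, 0.0, 1.892]
ft_force: [-0.2, 0.9, -0.7]
opening: 0.46
grip_force: 30.0
```

```bash
python3 - <<'E'
from go import *
go([(414.7,213.1,49,108.4,0)])
E
```

```text
now t 40.58 grasp [413.8 212.9  66.2] rot [-1.7986e+02  1.0000e-02  1.0840e+02] open 43.7 grip 30.0 F [-0.2  0.9 -0.7]
-> (414.7, 213.1, 49, 108.4, 0) [-0.001, 0.004, 0.115, -0.0004, 0.0, 0.0, -1.0] rows 0.4
```

Call:
{"api": "arm_command", "payload": {"rows": [[[-0.001,0.004,0.03,0,0,0,-1],[-0.001,0.004,0.06,0,0,0,-1],[-0.001,0.004,0.08,0,0,0,-1],[-0.001,0.004,0.095,0,0,0,-1],[-0.001,0.004,0.11,0,0,0,-1],[-0.001,0.004,0.115,0,0,0,-1],[-0.001,0.004,0.115,0,0,0,-1]]]}}

```text
t: 41.17
eef_pos: [414.1, 213.3, 219.8]
tcp_rot: [-3.139, 0.0, 1.893]
ft_force: [-1.8, -1.0, 6.4]
opening: 0.46
grip_force: 30.0
```

Call:
{"api": "arm_command", "payload": {"rows": [[[0,0,-0.003,0,0,0,0.05],[0,0,-0.003,0,0,0,0.05],[0,0,-0.003,0,0,0,0.05],[0,0,-0.1,0,0,0,0.05],[0,0,-0.3,0,0,0,0.05],[0,0,-0.8,0,0,0,-0.33],[0,0,-0.8,0,0,0,-0.33],[0,0,-0.8,0,0,0,-0.33]]]}}

```text
t: 41.83
eef_pos: [415.0, 213.7, 344.7]
tcp_rot: [3.136, 0.0, 1.893]
ft_force: [1.0, -0.1, 0.4]
opening: 0.37
grip_force: 0.0
```

```bash
python3 - <<'E'
from go import *
go([(455,300,210,120,32),(489,385,233,128,32)])
E
```

```text
now t 41.83 grasp [415.8 214.  173.7] rot [179.7    0.   108.45] open 35.2 grip 0.0 F [ 1.  -0.1  0.4]
-> (455, 300, 210, 120, 32) [0.461, 0.436, -0.24, 0.0008, 0.0001, -0.0321, -0.33] rows 2.4 
-> (489, 385, 233, 128, 32) [0.377, 0.48, -0.153, 0.0, 0.0, -0.0222, -0.33] rows 2.3
```

Call:
{"api": "arm_command", "payload": {"rows": [[[0.461,0.436,-0.24,0.0008,0,-0.0321,-0.33],[0.461,0.436,-0.24,0.0008,0,-0.0321,-0.33],[0.461,0.436,-0.24,0.0008,0,-0.0321,-0.33],[0.461,0.436,-0.24,0.0008,0,-0.0321,-0.33]]]}}

```text
t: 42.17
eef_pos: [455.9, 302.4, 376.3]
tcp_rot: [-3.137, -0.001, 2.096]
ft_force: [0.0, -0.8, -0.7]
opening: 0.337
grip_force: 0.0
```

Call:
{"api": "arm_command", "payload": {"rows": [[[0.377,0.48,-0.153,0,0,-0.0222,-0.33],[0.377,0.48,-0.153,0,0,-0.0222,-0.33],[0.377,0.48,-0.153,0,0,-0.0222,-0.33],[0.377,0.48,-0.153,0,0,-0.0222,-0.33]]]}}

```text
t: 42.5
eef_pos: [489.4, 386.4, 397.1]
tcp_rot: [-3.134, -0.002, 2.235]
ft_force: [-0.2, -1.0, 0.2]
opening: 0.333
grip_force: 0.0
```

```bash
python3 - <<'E'
from go import *
i,d=frames("top",6); P=cloud("top",d); X,Y,Z=P[...,0],P[...,1],P[...,2]
np.savez("top8.npz",i=i,d=d)
for c,z in(((402.5,257),38),((417,213.5),38)):
    m=((np.hypot(X-c[0],Y-c[1])<32)&(Z>z-3)&(Z<z+3.5)).astype(np.uint8); m=cv2.morphologyEx(m,cv2.MORPH_OPEN,np.ones((3,3))); k=cv2.connectedComponentsWithStats(m)
    if k[0]>1:
        j=1+np.argmax(k[2][1:,4]); q=P[k[1]==j]; A=np.c_[q[:,:2],np.ones(len(q))]; print("  ",len(q),cv2.minAreaRect(q[:,:2].astype(np.float32)),q.mean(0),np.linalg.lstsq(A,q[:,2],rcond=None)[0][:2])
cv2.imwrite("pics/t8.png",ortho("top",i,38,340,480,130,310,4.2)[:,:,::-1])
go([(535,290,215,120,32),(585,170,190,108,32),(545,90,170,100.2,32),(494,35,110,100.2,32)])
E
```

```text
334 ((401.6883239746094, 257.0841369628906), (43.51152420043945, 35.60530090332031), 18.04740333557129) [401.71064522 257.02257938  38.04517653] [-0.0038575   0.01160289]
   329 ((415.9638366699219, 213.4528045654297), (43.59462356567383, 35.722389221191406), 18.006446838378906) [415.78849712 213.16762018  37.98596642] [-0.00150145 -0.00076441]
now t 42.80 grasp [487.5 383.1 226.5] rot [-1.7951e+02 -1.2000e-01  1.2792e+02] open 31.5 grip 0.0 F [0.1 0.1 0.6]
-> (535, 290, 215, 120, 32) [-0.682, -0.141, 0.076, -0.0014, -0.0002, 0.022, -0.33] rows 2.5 
-> (585, 170, 190, 108, 32) [-0.859, -0.111, 0.167, 0.0, -0.0, 0.0333, -0.33] rows 3.2 
-> (545, 90, 170, 100.2, 32) [-0.425, -0.418, 0.133, -0.0, -0.0, 0.0217, -0.33] rows 2.2 
-> (494, 35, 110, 100.2, 32) [-0.301, -0.4, 0.4, 0.0, 0.0, 0.0, -0.33] rows 2.3
```

View pics/t8.png

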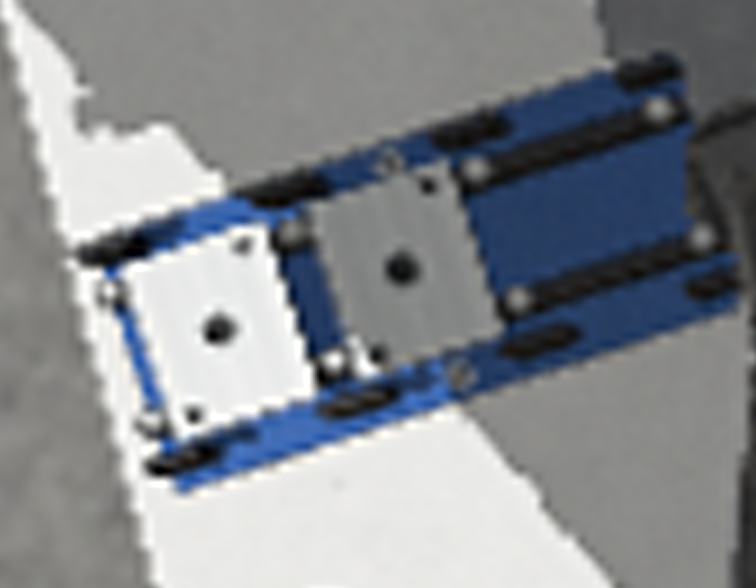

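Call:
{"api": "arm_command", "payload": {"rows": [[[-0.682,-0.141,0.076,-0.0014,0,0.022,-0.33],[-0.682,-0.141,0.076,-0.0014,0,0.022,-0.33],[-0.682,-0.141,0.076,-0.0014,0,0.022,-0.33],[-0.682,-0.141,0.076,-0.0014,0,0.022,-0.33]]]}}

```text
t: 43.13
eef_pos: [536.7, 287.0, 385.8]
tcp_rot: [-3.141, -0.001, 2.091]
ft_force: [0.3, 0.5, 0.3]
opening: 0.339
grip_force: 0.0
```

Call:
{"api": "arm_command", "payload": {"rows": [[[-0.859,-0.111,0.167,0,0,0.0333,-0.33],[-0.859,-0.111,0.167,0,0,0.0333,-0.33],[-0.859,-0.111,0.167,0,0,0.0333,-0.33],[-0.859,-0.111,0.167,0,0,0.0333,-0.33],[-0.859,-0.111,0.167,0,0,0.0333,-0.33]]]}}

```text
t: 43.55
eef_pos: [585.8, 168.9, 360.5]
tcp_rot: [-3.141, -0.002, 1.883]
ft_force: [-1.2, 0.6, -0.4]
opening: 0.337
grip_force: 0.0
```

Call:
{"api": "arm_command", "payload": {"rows": [[[-0.425,-0.418,0.133,0,0,0.0217,-0.33],[-0.425,-0.418,0.133,0,0,0.0217,-0.33],[-0.425,-0.418,0.133,0,0,0.0217,-0.33],[-0.425,-0.418,0.133,0,0,0.0217,-0.33]]]}}

```text
t: 43.88
eef_pos: [544.3, 90.7, 341.0]
tcp_rot: [-3.141, -0.002, 1.749]
ft_force: [-0.0, -0.4, 0.4]
opening: 0.335
grip_force: 0.0
```

Call:
{"api": "arm_command", "payload": {"rows": [[[-0.301,-0.4,0.2,0,0,0,-0.33],[-0.301,-0.4,0.4,0,0,0,-0.33],[-0.301,-0.4,0.4,0,0,0,-0.33],[-0.301,-0.4,0.4,0,0,0,-0.33],[-0.301,-0.4,0.4,0,0,0,-0.33],[-0.301,-0.4,0.4,0,0,0,-0.33],[-0.301,-0.4,0.4,0,0,0,-0.33]]]}}

```text
t: 44.47
eef_pos: [495.5, 37.3, 281.9]
tcp_rot: [3.139, -0.001, 1.751]
ft_force: [-0.4, 0.5, 0.2]
opening: 0.334
grip_force: 0.0
```

```bash
python3 - <<'E'
from go import *
go([(494,35,53,100.2,32)])
E
```

```text
now t 44.47 grasp [495.9  37.6 110.9] rot [ 1.7984e+02 -7.0000e-02  1.0035e+02] open 31.7 grip 0.0 F [-0.4  0.5  0.2]
-> (494, 35, 53, 100.2, 32) [-0.014, -0.014, 0.386, 0.0004, -0.0002, 0.0004, -0.33] rows 1.4
```

Now grip and swing shut, as before.

Call:
{"api": "arm_command", "payload": {"rows": [[[-0.014,-0.012,0.15,0,0,0,-0.33],[-0.014,-0.012,0.3,0,0,0,-0.33],[-0.014,-0.012,0.385,0,0,0,-0.33],[-0.014,-0.012,0.385,0,0,0,-0.33],[-0.014,-0.012,0.385,0,0,0,-1],[-0.014,-0.012,0.385,0,0,0,-1],[-0.014,-0.012,0.385,0,0,0,-1],[-0.014,-0.012,0.385,0,0,0,-1],[-0.014,-0.012,0.385,0,0,0,-1]]]}}

```text
t: 45.22
eef_pos: [493.7, 34.1, 224.0]
tcp_rot: [3.138, -0.001, 1.75]
ft_force: [2.4, 3.8, 3.1]
opening: 0.097
grip_force: 30.0
```

Call:
{"api": "arm_command", "payload": {"rows": [[[0,0.001,-0.035,0,0,0,-1],[0,0.006,-0.093,0,0,0,-1],[0,0.023,-0.173,0,0,0,-1],[0,0.058,-0.271,0,0,0,-1],[0,0.108,-0.363,0,0,0,-1],[0,0.171,-0.446,0,0,0,-1],[0,0.247,-0.518,0,0,0,-1],[0,0.333,-0.577,0,0,0,-1],[0,0.428,-0.622,0,0,0,-1],[0,0.528,-0.652,0,0,0,-1]]]}}

```text
t: 46.05
eef_pos: [570.3, 47.7, 323.1]
tcp_rot: [-3.139, -0.001, 1.75]
ft_force: [-7.8, -3.4, 8.3]
opening: 0.099
grip_force: 30.0
```

Call:
{"api": "arm_command", "payload": {"rows": [[[0,0.115,-0.014,0,0,0,-1],[0,0.277,0,0,0,0,-1],[0,0.452,0.063,0,0,0,-1],[0,0.61,0.181,0,0,0,-1],[0,0.716,0.319,0,0,0,-1],[0,0.776,0.457,0,0,0,-1],[0,0.8,0.571,0,0,0,-1],[0,0.805,0.64,0,0,0,-1],[0,0.805,0.67,0,0,0,-1],[0,0.805,0.67,0,0,0,-1]]]}}

```text
t: 46.88
eef_pos: [690.6, 69.3, 222.2]
tcp_rot: [3.138, -0.001, 1.75]
ft_force: [3.8, -1.8, 7.1]
opening: 0.095
grip_force: 30.0
```

Call:
{"api": "arm_command", "payload": {"rows": [[[0,0,0,0,0,0,-1],[0,0,0,0,0,0,-1],[0,0,0,0,0,0,-0.33],[0,0,0,0,0,0,-0.33],[0,0,0,0,0,0,-0.33],[0,0,0,0,0,0,-0.33],[0,0,-0.2,0,0,0,-0.33],[0,0,-0.5,0,0,0,-0.33],[0,0,-0.7,0,0,0,-0.33],[0,0,-0.7,0,0,0,-0.33]]]}}

```text
t: 47.72
eef_pos: [690.6, 69.5, 332.5]
tcp_rot: [3.132, -0.0, 1.75]
ft_force: [0.1, -0.4, -0.1]
opening: 0.336
grip_force: 0.0
```

Call:
{"api": "arm_command", "payload": {"rows": [[[0.95,-0.1,0,0,0,0,-0.33],[0.95,-0.1,0,0,0,0,-0.33],[0.95,-0.1,0,0,0,0,-0.33],[0.95,-0.1,0,0,0,0,-0.33],[0.95,-0.1,0,0,0,0,-0.33],[0.95,-0.1,0,0,0,0,-0.33]]]}}

```text
t: 48.22
eef_pos: [649.4, 207.9, 325.3]
tcp_rot: [-3.141, -0.002, 1.752]
ft_force: [0.5, 0.4, -0.5]
opening: 0.336
grip_force: 0.0
```

```bash
python3 - <<'E'
from go import *
go([(530,295,200,120,60),(489,385,233,128,60)])
i,d=frames("top",4); P=cloud("top",d); Z=P[...,2];X=P[...,0];Y=P[...,1]
u=(X-594.5)*.9842+(Y-53.5)*.177; v=-(X-594.5)*.177+(Y-53.5)*.9842
m=(u>18)&(u<52)&(abs(v)<65)&(Z>50); L=P[m]
for _ in range(4):
    A=np.c_[L[:,:2],np.ones(len(L))]; c=np.linalg.lstsq(A,L[:,2],rcond=None)[0]; e=L[:,2]-A@c; L=L[abs(e)<3]
print("leaf",c,len(L),L[:,2].mean())
E
```

```text
now t 48.22 grasp [649.2 208.2 154.3] rot [-1.7998e+02 -9.0000e-02  1.0039e+02] open 31.9 grip 0.0 F [ 0.5  0.4 -0.5]
-> (530, 295, 200, 120, 60) [0.715, -0.678, -0.303, -0.0, -0.0003, -0.0545, 0.26] rows 3.7 
-> (489, 385, 233, 128, 60) [0.656, 0.063, -0.22, 0.0, 0.0, -0.0222, 0.26] rows 2.5 
leaf [2.03356333e-03 1.26832500e-03 6.19770658e+01] 893 63.33194001804144
```

Call:
{"api": "arm_command", "payload": {"rows": [[[0.715,-0.678,-0.303,0,0,-0.0545,0.26],[0.715,-0.678,-0.303,0,0,-0.0545,0.26],[0.715,-0.678,-0.303,0,0,-0.0545,0.26],[0.715,-0.678,-0.303,0,0,-0.0545,0.26],[0.715,-0.678,-0.303,0,0,-0.0545,0.26]]]}}

```text
t: 48.83
eef_pos: [527.7, 295.9, 373.4]
tcp_rot: [3.139, -0.002, 2.095]
ft_force: [-0.9, -0.6, 0.6]
opening: 0.608
grip_force: 0.0
```

Call:
{"api": "arm_command", "payload": {"rows": [[[0.656,0.063,-0.22,0,0,-0.0222,0.26],[0.656,0.063,-0.22,0,0,-0.0222,0.26],[0.656,0.063,-0.22,0,0,-0.0222,0.26],[0.656,0.063,-0.22,0,0,-0.0222,0.26],[0.656,0.063,-0.22,0,0,-0.0222,0.26]]]}}

```text
t: 49.25
eef_pos: [490.1, 384.0, 404.4]
tcp_rot: [3.14, -0.001, 2.232]
ft_force: [0.6, 0.9, -0.2]
opening: 0.628
grip_force: 0.0
```

```bash
python3 - <<'E'
from go import *
i,d=frames("top",5); P=cloud("top",d); X,Y,Z=P[...,0],P[...,1],P[...,2]; ok=[]
for c,z in(((402.5,257),38),((417,213.5),38)):
    m=((np.hypot(X-c[0],Y-c[1])<32)&(Z>z-3)&(Z<z+3.5)).astype(np.uint8); m=cv2.morphologyEx(m,cv2.MORPH_OPEN,np.ones((3,3))); k=cv2.connectedComponentsWithStats(m)
    j=1+np.argmax(k[2][1:,4]); q=P[k[1]==j]; r=cv2.minAreaRect(q[:,:2].astype(np.float32)); print(len(q),r,q.mean(0))
    ok.append(len(q)>280 and np.hypot(r[0][0]-c[0],r[0][1]-c[1])<3)
print(ok)
if all(ok): print(job_done())
E
```

```text
326 ((401.6745910644531, 256.8697814941406), (43.82966232299805, 36.08340072631836), 18.624601364135742) [401.91167927 256.96835503  37.97404695]
330 ((416.0583801269531, 213.46664428710938), (43.5723876953125, 35.87377166748047), 18.063533782958984) [416.0440884  213.37898661  38.05312924]
[np.True_, np.True_]
the job is handed in; nothing more can be done
None
```

Both plates I found (no third was visible) were turned and sit flat, nut down, in carrier stations, the empty nest is shut, and I handed the job in at about 49 s; no verdict was returned.

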